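# Swap the jar stand and the valve coil and set out the seal jar and tape measure

## Task

The parts for the valve service are set out wrong: the round aluminium jar stand and the black valve coil are on each other's plates. Swap them, parking one on bare table meanwhile, so that the stand sits in the middle of the round plate and the coil upright in the middle of the square plate; once the stand is there, put the jar of seals upright and well centred on top of it, and set the tape measure upright in the jar's old place, in the middle of the oblong plate and lengthwise along it. Leave the beaker and the ball valve where they are.

Things in the scene. Friction and masses are not known exactly. Their poses are not given: they have to be found in the camera images.
- jar_stand: Loose plain turned aluminium disc, 60 mm in diameter and 18 mm high, flat top with a thin grey face (flush), 0.13 kg; starts on the square plate. Origin at the centre of its underside, z up. Grasp across its diameter from above.
- spare_coil: Loose black valve coil, a block with a small connector on one side and a short white stub on top, 30 mm (own x) by 36 mm (own y) by 46 mm high, 0.13 kg; the black block itself is 30 x 30 mm, 38 mm high and its middle lies 3 mm towards +y of the origin, the connector is towards -y. Starts upright on the round plate. Origin at the centre of its underside, z up. Grasp across own x.
- seal_jar: Loose clear jar with red and black sealing rings inside and a black screw lid (the lid does not turn), 58 mm in diameter, 56 mm high, lid the upper 12 mm and 56 mm across, 0.06 kg; starts upright on the oblong plate. Origin at the centre of its underside, z up. Grasp across its diameter.
- tape_measure: Loose yellow tape measure with a black disc on each side, standing upright on its bottom edge on the bare table: 30 to 34 mm thick (own x), 79 mm long (own y), 57 mm high, 0.19 kg. Origin at the centre of its underside, z up; the case reaches from 28 mm on the -y side (the tape's hook is beyond) to 39 mm on the +y side, so its middle lies about 5 mm towards +y. Grasp across own x.
- round_plate: Fixed round aluminium plate, 88 mm in diameter, 3 mm thick, three small dark screws near its edge. Origin at the centre of its underside (top face 3 mm above), z up. In the end it carries the jar stand.
- square_plate: Fixed square aluminium plate, 84 x 84 mm, 3 mm thick, four small dark screws in its corners. Origin at the centre of its underside, z up, x and y along its edges. In the end it carries the valve coil. All listed things start within x 0.38 to 0.75 m and y -0.27 to 0.25 m of the table top (height 0), which is otherwise bare there, save for the foot of the filler's column.
- oblong_plate: Fixed oblong aluminium plate, 56 mm (own x) by 112 mm (own y), 3 mm thick, four small dark screws in its corners. Origin at the centre of its underside, z up. In the end it carries the tape measure, whose length (own y, either way round) then lies along the plate's y. The filler's column, behind and to the left, is to be kept clear of: foot x 0.57 to 0.77, y 0.14 to 0.26 m, upright x 0.65 to 0.70, y 0.18 to 0.23 m, over 1 m tall.
- plastic_cup: Bystander: loose open white plastic beaker, 61 mm across its rim, 48 mm high, standing on the table. Origin at the centre of its underside. Leave it alone.
- ball_valve: Bystander: loose brass ball valve with a red lever, 26 mm (own x) by 92 mm (own y) by 42 mm high, lying on the table. Origin at the centre of its underside. Leave it alone.
Mind the look-alikes: they are no part of the job. What is shaped like the seal_jar but orange, pink or yellow is not meant.

How it is judged:
By the outcome, as a careful person would: the job done as asked, in the order asked, and still so for the second after the job is handed in, with the robot touching nothing.
It also fails if it takes over 128 s, if anything falls off the work surface, if the arm or the gripper's body presses on something with over 40 N, if the wrist force passes 120 N, or if a joint passes its speed limit or range.

## Robot

A 6-joint arm with a two-finger parallel gripper is mounted at the origin on a cart in front of the work surface, level with it; the furniture and walls round the work are solid. World frame = base frame: x ahead of the robot, y to its left, z up, the work surface at z = 0. Lengths are in m, angles in rad, forces in N, time in s.
With the tool pointing down it reaches from about 0.3 to 0.95 m from the base axis. Payload 3.1 kg.
Tool frame: the origin (TCP) lies between the finger pads; the fingertips stand 11 mm ahead of it and the grasp point (between the pads) lies 8 mm behind it; z points along the fingers, x is the direction in which the jaws open and shut, and the axes are right-handed (so a half turn about z gives the same grasp; the last joint's range is limited). The gripper opens to 85 mm and grips with 20 to 120 N. Pads are 22 mm wide; open, the fingers measure 114 mm over their backs; the gripper's body (76 mm by 85 mm) begins 54 mm behind the grasp point. The pads swing forward as they close: fully open they stand 13 mm farther back than shut.
Start: joints at [1.206, 0.308, 1.634, -0, 1.2, -0.07], TCP at [0.182, 0.598, 0.242] pointing down, gripper open.
Joint ranges: [-3.06, 3.06], [-0.79, 1.96], [0.05, 2.63], [-1.19, 4.34], [0.05, 2.64], [-2.94, 2.94]. Speed limits (rad/s): [2.79, 2.79, 3.14, 3.14, 3.14, 3.14].

## Interface

Orientations are given as a unit quaternion [x, y, z, w].
In Python, from bench import bot gives the robot as it stands. The module is installed in compiled form; this text tells all that it offers.
- The arm moves only by the shell command python3 -m creep 'ROWS' [OPENING] [FORCE]. ROWS is JSON, one flat list of numbers, 6 for each row, row after row: the shift along the tool's x, y, z in cm, then the turn, a rotation vector about the tool's x, y, z in rad. A call has 1 to 5 rows; each row shifts and turns the commanded pose from where the row before left it, along the tool's axes as they then stand; what a row does not reach is not made up. A row lasts 1/10 s, in which the tool goes at most 50 mm and 8.59 degrees, less where a joint would pass 70% of its speed; a pose out of reach is approached as far as the arm can. A call with a gripper value outside its range is refused whole. OPENING is the opening, from 0 (shut) to 1 (fully open), set as the call begins (- or left out, the last holds). The fingers move at their own pace and stop on an object; FORCE is the grip in N (left out, the last holds). Time passes only in rows, so rows that do not move let the fingers close. It gives the time, the measured TCP pose, the force and the opening at its end, in the units of the state.
- bot.get_state(): the state, without advancing time (a new reading comes with each control period).
- bot.camera(name): name is "scene" or "top" or "wrist"; returns (picture, depth): 384x512x3 uint8, red, green, blue; 384x512 float32, m along the optical axis (not along the pixel's ray), 0 where there is no reading.
- bot.camera_info(name): a dict with "camera_matrix" (3x3 intrinsics, pixels), "origin" and "attitude" of the camera in the world; the wrist camera has in their place "tool_from_camera" (4x4, takes a point from camera to tool coordinates, whose origin is the TCP and whose axes are the tool frame's). Camera axes: x right, y up, looking along -z (the intrinsics and any distortion apply to the point x, -y, -z); pixel columns grow to the right and rows downward; lengths in m; the calibration is good to about 2 mm. A picture is of the moment at which its call begins: read the wrist's pose just before it. camera_info takes no time and is no camera call.
- bot.sign_off(): hands the job in, once; it reports no verdict.
The state is a dict: "time": time; "joints": joint angles; "qvel": joint speeds; "effort": joint torques, N m; "tool_pos": TCP position; "eef_rot": TCP orientation; "ft_force": force on the tool from outside, world axes, zero at the start; "ft_torque": the same for the moment, N m; "opening": finger opening in m.
Only numpy, scipy, OpenCV 4.12 (cv2) and the standard library are available. Lean on these libraries where they do the work, as an engineer would, in place of code of your own. Each camera call takes 0.05 s, during which the arm holds its last target.

## Working session

There is one attempt and no reset: what is moved stays moved. The work goes in short steps, Python scripts to look and compute and a shell command to move; the robot and the scene stay as the last step left them, time stands still between calls to the robot, and variables do not carry over. Pictures are saved under pics/ and viewed, and the job is handed in when it is done.

```bash
mkdir -p pics; ls; python3 - <<'E'
from bench import bot
import cv2,numpy as np
s=bot.get_state(); print(s)
for n in("scene","top"):
    p,d=bot.camera(n); cv2.imwrite(f"pics/{n}0.png",p[:,:,::-1]); np.save(f"pics/{n}0.npy",d); print(n,bot.camera_info(n))
print(bot.camera_info("wrist"))
E
```

```text
pics
{'time': 0.0, 'joints': array([ 1.20626517e+00,  3.08967288e-01,  1.63519581e+00,  8.11199122e-06,
        1.19967963e+00, -6.97135273e-02]), 'qvel': array([ 0.00112414, -0.00019164,  0.00039858,  0.00038429,  0.00047289,
        0.00034302]), 'effort': array([ 4.06319796e-04, -4.15242362e+01, -2.76669198e+01, -6.46474064e-05,
        1.03075537e-02,  5.68609863e-06]), 'tool_pos': array([0.18135247, 0.59728345, 0.24106611]), 'eef_rot': array([ 8.03295258e-01,  5.95579938e-01, -9.50248146e-04,  6.02287434e-04]), 'ft_force': array([ 0.42703438, -0.02856031, -0.56620973]), 'ft_torque': array([ 0.03552599,  0.01763175, -0.01362602]), 'opening': 0.08533656566627126}
scene {'camera_matrix': array([[358.9977403 ,   0.        , 253.71359312],
       [  0.        , 358.9977403 , 191.91158109],
       [  0.        ,   0.        ,   1.        ]]), 'origin': array([0.20193302, 0.54693502, 0.56361948]), 'attitude': array([-0.12412635,  0.42473517,  0.85787526, -0.26123308])}
top {'camera_matrix': array([[402.86629162,   0.        , 257.97549363],
       [  0.        , 402.86629162, 189.66250152],
       [  0.        ,   0.        ,   1.        ]]), 'origin': array([ 0.46224763, -0.01411271,  1.09394079]), 'attitude': array([ 0.03971742, -0.06112323, -0.69709714,  0.71326157])}
{'camera_matrix': array([[305.494344  ,   0.        , 253.32175253],
       [  0.        , 305.494344  , 189.21140892],
       [  0.        ,   0.        ,   1.        ]]), 'tool_from_camera': array([[ 9.99999999e-01,  4.96857693e-05,  1.95806794e-06,
         4.38141065e-04],
       [ 4.79465524e-05, -9.53063822e-01, -3.02769466e-01,
        -7.63601330e-02],
       [-1.31771701e-05,  3.02769466e-01, -9.53063823e-01,
        -1.31978638e-01],
       [ 0.00000000e+00,  0.00000000e+00,  0.00000000e+00,
         1.00000000e+00]])}
```

View pics/scene0.png

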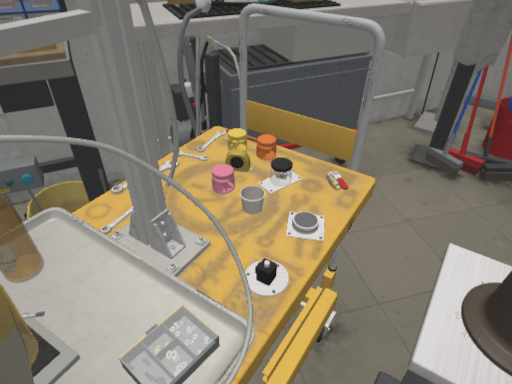

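View pics/top0.png

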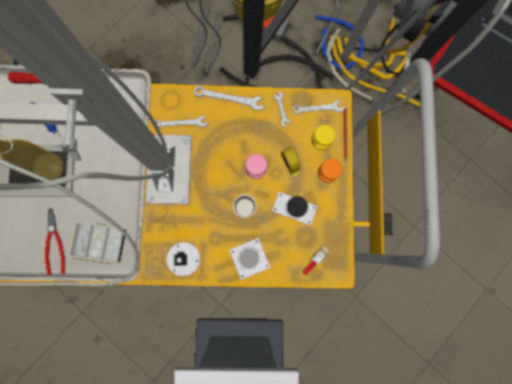

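The scene picture shows the clear, black-lidded jar on the oblong plate (top 297,206). The pink (256,166), yellow (323,137) and orange (330,170) jars are look-alikes. The stand is on the square plate (249,258), the coil on the round plate (182,258), and the tape measure at (291,160). I'll check enlarged crops before moving.

```bash
cat > h.py <<'E'
from bench import bot
import cv2,numpy as np
from scipy.spatial.transform import Rotation as R
def cam(n,state=None):
    i=bot.camera_info(n)
    K=i["camera_matrix"]
    if n=="wrist":
        T=np.array(i["tool_from_camera"]); Rt=R.from_quat(state["eef_rot"]).as_matrix()
        return K,Rt@T[:3,3]+state["tool_pos"],Rt@T[:3,:3]
    return K,np.array(i["origin"]),R.from_quat(i["attitude"]).as_matrix()
def onz(c,u,v,z):
    "pixel ->world on plane z"
    K,o,A=c
    r=A@np.array([(u-K[0,2])/K[0,0],-(v-K[1,2])/K[1,1],-1.])
    return o+r*(z-o[2])/r[2]
def proj(c,p):
    K,o,A=c; q=A.T@(np.asarray(p,float)-o)
    return K[0,0]*q[0]/-q[2]+K[0,2], K[1,2]-K[1,1]*q[1]/-q[2]
def cloud(c,d):
    K,o,A=c; v,u=np.mgrid[:d.shape[0],:d.shape[1]]
    P=np.stack([(u-K[0,2])/K[0,0]*d,-(v-K[1,2])/K[1,1]*d,-d],-1)
    W=P@A.T+o; W[d==0]=np.nan; return W
def crop(p,x0,y0,x1,y1,k,name):
    cv2.imwrite("pics/"+name,cv2.resize(p[y0:y1,x0:x1],None,fx=k,fy=k,interpolation=cv2.INTER_CUBIC))
E
python3 - <<'E'
from h import *
p=cv2.imread("pics/top0.png"); crop(p,150,115,350,285,4,"top0z.png")
p=cv2.imread("pics/scene0.png"); crop(p,190,120,380,300,4,"scene0z.png")
c=cam("top")
for n,u,v,z in [("stand",249,258,.021),("coil",181,258,.041),("jar",297,206,.059),("tape",291,160,.057),("beaker",244,207,.048),("valve",316,261,.02),("pink",256,166,.056)]:
    print(n,onz(c,u,v,z).round(3), cloud(c,np.load("pics/top0.npy"))[v,u].round(3))
E
```

```text
stand [ 0.435 -0.025  0.021] [ 0.435 -0.025  0.024]
coil [0.432 0.149 0.041] [0.432 0.149 0.042]
jar [ 0.571 -0.146  0.059] [ 0.571 -0.146  0.061]
tape [ 0.693 -0.129  0.057] [ 0.692 -0.129  0.059]
beaker [ 0.566 -0.009  0.048] [ 0.571 -0.009  0.   ]
valve [ 0.431 -0.202  0.02 ] [ 0.431 -0.199  0.039]
pink [ 0.674 -0.038  0.056] [ 0.674 -0.038  0.057]
```

View pics/top0z.png

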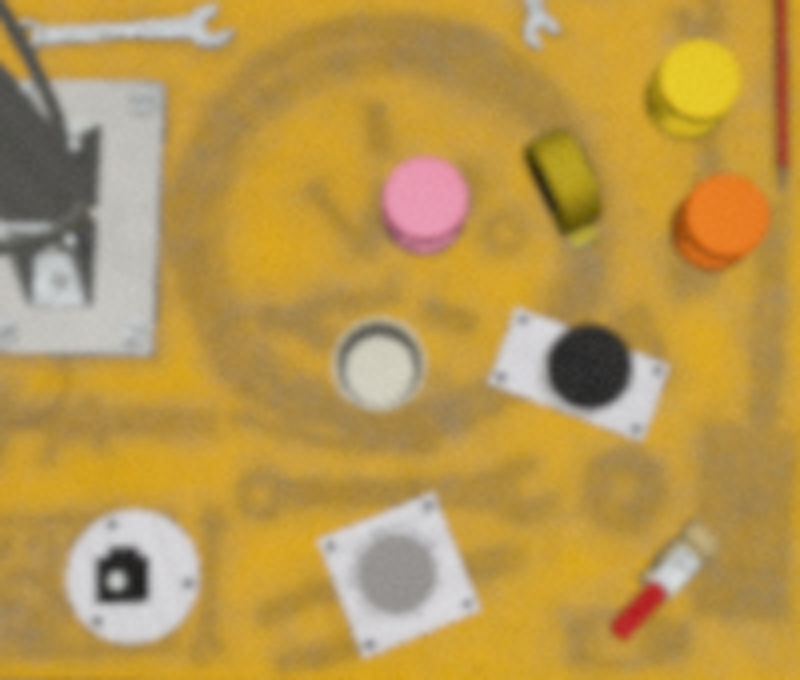

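View pics/scene0z.png

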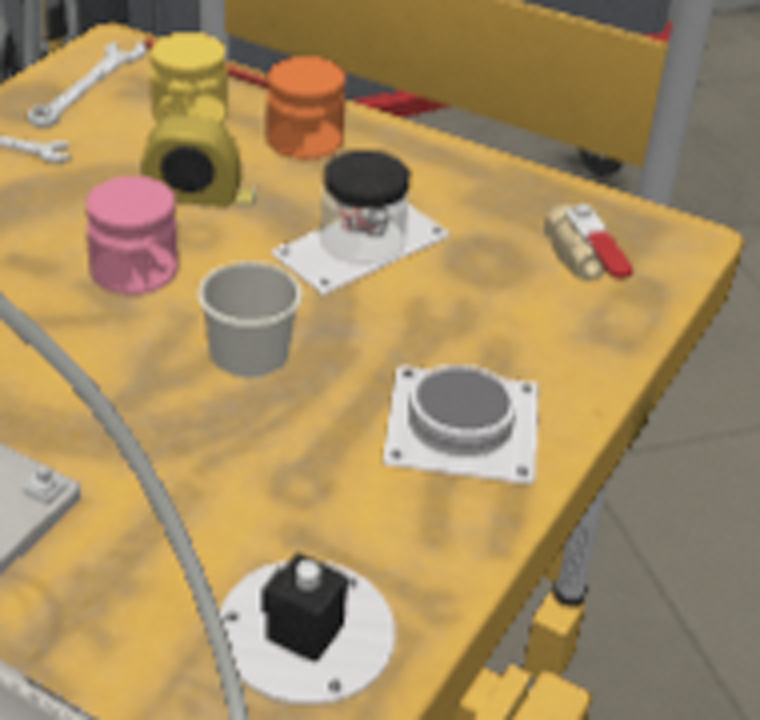

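Crops confirm: only the black-lidded jar has a clear body with rings, so it is the seal jar. Next I'll check the height of things along the way in and work out the first move.

```bash
cat >> h.py <<'E'
def go(x,y,z,yaw=None,s=None):
    "prints tool-axis shift in cm to reach TCP x,y,z; yaw= world angle of tool x (mod pi), turn done BEFORE the shift; tilt correction too"
    s=s or bot.get_state(); Rt=R.from_quat(s["eef_rot"]).as_matrix()
    if yaw is not None:
        cx,sx=np.cos(yaw),np.sin(yaw); best=None
        for k in (1,-1):
            T=np.array([[cx*k,sx*k,0],[sx*k,-cx*k,0],[0,0,-1]]).T
            rv=R.from_matrix(Rt.T@T).as_rotvec()
            if best is None or np.linalg.norm(rv)<np.linalg.norm(best[0]): best=(rv,T)
        rv,Rt=best; print("turn",rv.round(3))
    print("shift cm",(Rt.T@(np.array([x,y,z])-s["tool_pos"])*100).round(2),"j",s["joints"].round(2),"open",round(s["opening"],4),"t",s["time"])
E
python3 - <<'E'
from h import *
c=cam("top");W=cloud(c,np.load("pics/top0.npy"))
for y in np.arange(.1,.75,.06):
    r=[]
    for x in np.arange(0.1,.6,.06):
        m=(abs(W[...,0]-x)<.03)&(abs(W[...,1]-y)<.03); r.append(round(float(np.nanmax(W[...,2][m])),2) if m.any() else -1)
    print(round(y,2),r)
go(.36,.05,.30,np.pi/2)
E
```

```text
0.1 [0.01, 0.01, -0.71, -0.71, 0.01, 0.01, 0.01, 0.01, 0.01]
0.16 [0.01, 0.0, -0.71, -0.71, 0.01, 0.05, 0.05, 0.01, 0.36]
0.22 [-0.71, -0.71, -0.71, -0.7, 0.01, 0.13, 0.22, 0.23, 0.64]
0.28 [-0.71, -0.71, -0.7, -0.71, 0.05, 0.09, 0.22, 0.57, 0.51]
0.34 [-0.71, -0.71, -0.7, -0.7, 0.04, 0.04, 0.04, 0.32, 0.36]
0.4 [-0.71, -0.71, -0.71, -0.71, 0.04, 0.04, 0.04, 0.04, 0.38]
0.46 [-0.7, -0.71, -0.71, -0.71, 0.04, 0.03, 0.04, 0.04, 0.02]
0.52 [-0.71, -0.71, -0.71, -0.71, 0.04, 0.03, 0.02, 0.02, 0.02]
0.58 [-0.71, -0.71, -0.71, -0.7, 0.03, 0.03, 0.01, 0.01, 0.02]
0.64 [-0.7, -0.71, -0.71, -0.71, 0.0, 0.02, 0.01, 0.01, 0.02]
0.7 [-0.71, -0.71, -0.71, -0.71, -1, -1, -1, -1, -1]
turn [-0.     0.002 -0.295]
shift cm [-54.73  17.87  -5.89] j [ 1.21  0.31  1.64 -0.    1.2  -0.07] open 0.0855 t 0.1
```

```bash
python3 - <<'E'
from h import *
for n in("top","scene"):
    c=cam(n);W=cloud(c,np.load(f"pics/{n}0.npy"))
    m=(W[...,2]>.06)&(W[...,2]<.9)&(W[...,0]>.2)&(W[...,0]<.6)&(W[...,1]>.08)&(W[...,1]<.45)
    P=W[m]; P=P[np.argsort(P[:,1])]; print(n,len(P)); print(P[::max(1,len(P)//45)].round(2).tolist())
E
```

```text
top 1994
[[0.6, 0.17, 0.3], [0.59, 0.19, 0.34], [0.59, 0.19, 0.37], [0.58, 0.2, 0.6], [0.58, 0.2, 0.6], [0.59, 0.2, 0.62], [0.57, 0.2, 0.63], [0.59, 0.2, 0.61], [0.58, 0.2, 0.63], [0.58, 0.2, 0.41], [0.57, 0.21, 0.59], [0.57, 0.21, 0.63], [0.58, 0.21, 0.61], [0.58, 0.21, 0.61], [0.59, 0.21, 0.61], [0.57, 0.22, 0.44], [0.57, 0.22, 0.47], [0.57, 0.23, 0.48], [0.56, 0.23, 0.49], [0.46, 0.24, 0.18], [0.48, 0.24, 0.2], [0.56, 0.24, 0.49], [0.48, 0.25, 0.21], [0.4, 0.25, 0.09], [0.56, 0.25, 0.5], [0.55, 0.26, 0.5], [0.51, 0.26, 0.25], [0.39, 0.27, 0.07], [0.51, 0.27, 0.26], [0.55, 0.27, 0.51], [0.52, 0.28, 0.28], [0.53, 0.28, 0.29], [0.54, 0.29, 0.53], [0.54, 0.29, 0.3], [0.54, 0.29, 0.3], [0.53, 0.3, 0.55], [0.53, 0.3, 0.56], [0.53, 0.3, 0.57], [0.53, 0.3, 0.57], [0.56, 0.31, 0.33], [0.56, 0.33, 0.34], [0.58, 0.35, 0.35], [0.58, 0.37, 0.36], [0.58, 0.38, 0.36], [0.59, 0.39, 0.37], [0.6, 0.41, 0.38]]
scene 2896
[[0.6, 0.17, 0.29], [0.6, 0.18, 0.3], [0.59, 0.19, 0.34], [0.59, 0.19, 0.35], [0.58, 0.2, 0.38], [0.58, 0.2, 0.38], [0.57, 0.21, 0.4], [0.57, 0.21, 0.41], [0.57, 0.21, 0.42], [0.57, 0.21, 0.43], [0.57, 0.22, 0.45], [0.57, 0.22, 0.46], [0.57, 0.22, 0.46], [0.56, 0.23, 0.47], [0.45, 0.23, 0.16], [0.46, 0.23, 0.17], [0.44, 0.24, 0.15], [0.43, 0.24, 0.13], [0.47, 0.24, 0.18], [0.47, 0.24, 0.19], [0.48, 0.24, 0.21], [0.48, 0.24, 0.21], [0.49, 0.25, 0.22], [0.4, 0.25, 0.08], [0.5, 0.25, 0.24], [0.39, 0.26, 0.07], [0.51, 0.26, 0.26], [0.51, 0.27, 0.26], [0.52, 0.27, 0.27], [0.52, 0.28, 0.28], [0.53, 0.29, 0.29], [0.54, 0.3, 0.31], [0.55, 0.31, 0.31], [0.55, 0.31, 0.32], [0.56, 0.32, 0.34], [0.56, 0.33, 0.34], [0.57, 0.34, 0.35], [0.58, 0.35, 0.36], [0.58, 0.36, 0.35], [0.58, 0.37, 0.36], [0.58, 0.37, 0.36], [0.59, 0.38, 0.37], [0.59, 0.39, 0.37], [0.59, 0.4, 0.37], [0.6, 0.41, 0.37], [0.6, 0.41, 0.38]]
```

```bash
python3 -m creep '[0,0,-1,0,0,-0.1475, 0,0,-1,0,0,-0.1475, -4.6,1,-0.4,0,0,0, -4.6,1.2,-0.4,0,0,0, -4.6,1.5,-0.4,0,0,0]' 1 40 && python3 -m creep '[-4.6,1.5,-0.4,0,0,0, -4.6,1.5,-0.4,0,0,0, -4.6,1.5,-0.4,0,0,0, -4.6,1.5,-0.4,0,0,0, -4.6,1.5,-0.4,0,0,0]' && python3 -m creep '[-4.6,1.5,-0.4,0,0,0, -4.6,1.6,-0.4,0,0,0, -4.6,1.6,-0.3,0,0,0, -4.1,1.6,0,0,0,0, 0,0,0,0,0,0]'
python3 - <<'E'
from h import *
go(.36,.05,.30,np.pi/2)
s=bot.get_state();p,d=bot.camera("wrist");cv2.imwrite("pics/w1.png",cv2.resize(p[:,:,::-1],(768,576),interpolation=cv2.INTER_CUBIC));np.save("pics/w1.npy",d);np.save("pics/w1s.npy",s,allow_pickle=True);cv2.imwrite("pics/w1raw.png",p[:,:,::-1])
E
```

```text
time: 0.6
tool_pos: [0.2183, 0.4583, 0.2735]
eef_rot: [0.706, 0.708, -0.001, 0.0]
ft_force: [1.3, -0.6, -0.2]
opening: 0.0851
time: 1.1
tool_pos: [0.2935, 0.2282, 0.2941]
eef_rot: [0.707, 0.708, -0.0, 0.0]
ft_force: [1.6, 0.1, 0.4]
opening: 0.0851
time: 1.6
tool_pos: [0.358, 0.0464, 0.3054]
eef_rot: [0.71, 0.704, -0.0, 0.001]
ft_force: [-0.9, 0.3, 0.4]
opening: 0.0855
turn [ 0.001  0.002 -0.009]
shift cm [0.36 0.2  0.54] j [ 0.01 -0.3   2.12 -0.    1.33 -1.55] open 0.0855 t 1.6
```

View pics/w1.png

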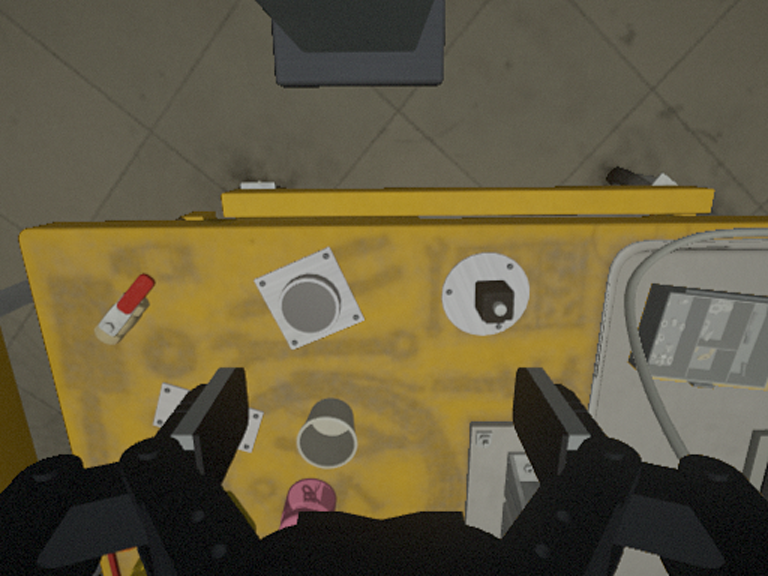

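The wrist view shows the stand on the square plate (310,300), the coil on the round plate (490,300), the valve, the beaker and part of the oblong plate. I'll rectify it to a top-down map for measuring.

```bash
cat >> h.py <<'E'
def ortho(img,c,x0,x1,y0,y1,z,mm,name=None):
    "map on plane z: up=+x, left=+y ; mm per px"
    s=mm/1000; w=int((y1-y0)/s);h=int((x1-x0)/s)
    K,o,A=c
    vv,uu=np.mgrid[:h,:w]; P=np.stack([x1-vv*s,y1-uu*s,np.full(vv.shape,z)],-1)
    q=(P-o)@A
    mx=(K[0,0]*q[...,0]/-q[...,2]+K[0,2]).astype(np.float32);my=(K[1,2]-K[1,1]*q[...,1]/-q[...,2]).astype(np.float32)
    r=cv2.remap(img,mx,my,cv2.INTER_CUBIC)
    if name: cv2.imwrite("pics/"+name,r)
    return r
def snap(n,tag):
    s=bot.get_state();p,d=bot.camera(n);p=p[:,:,::-1].copy();cv2.imwrite(f"pics/{tag}.png",p);np.save(f"pics/{tag}.npy",d)
    return p,d,cam(n,s),s
E
python3 - <<'E'
from h import *
s=np.load("pics/w1s.npy",allow_pickle=True).item();c=cam("wrist",s);p=cv2.imread("pics/w1raw.png")
a=ortho(p,c,.38,.49,-.085,.215,.003,.4,"o1.png")
print(a.shape)
W=cloud(c,np.load("pics/w1.npy"))
m=(W[...,0]>.38)&(W[...,0]<.6)&(abs(W[...,1])<.12)&(W[...,2]<.015); print("table z",np.nanmedian(W[...,2][m]))
for n,(x,y,r,lo,hi) in dict(stand=(.435,-.025,.05,.014,.04),coil=(.432,.149,.05,.033,.06)).items():
    m=(np.hypot(W[...,0]-x,W[...,1]-y)<r)&(W[...,2]>lo)&(W[...,2]<hi);P=W[m]
    print(n,len(P),np.median(P,0).round(4),P.min(0).round(4),P.max(0).round(4))
E
```

```text
(274, 749, 3)
table z 0.00029347714610367115
stand 1288 [ 0.436  -0.0243  0.0217] [ 0.4079 -0.0546  0.0141] [0.4667 0.0051 0.0239]
coil 475 [0.4277 0.151  0.0414] [0.4151 0.1377 0.033 ] [0.4458 0.1682 0.0517]
```

View pics/o1.png

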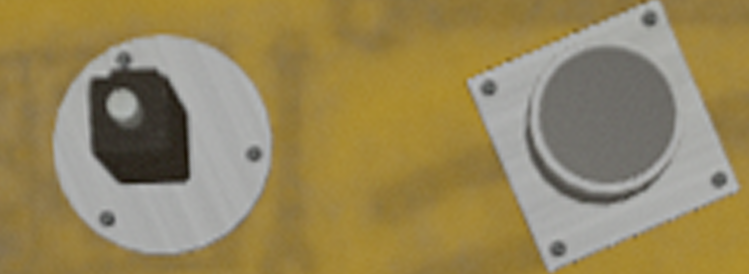

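```bash
python3 - <<'E'
from h import *
s=np.load("pics/w1s.npy",allow_pickle=True).item();c=cam("wrist",s);p=cv2.imread("pics/w1raw.png")
a=ortho(p,c,.39,.48,-.075,.025,.021,.25)
b=ortho(p,c,.39,.48,.10,.20,.041,.25)
cv2.imwrite("pics/o2.png",np.hstack([b,a]))
E
```

```text
(no output)
```

View pics/o2.png

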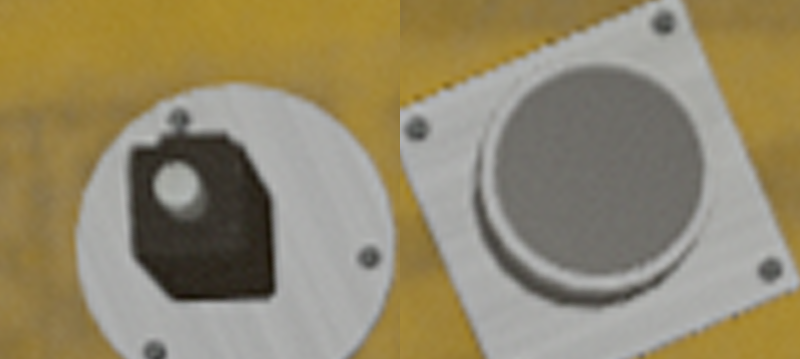

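```bash
python3 - <<'E'
from h import *
go(.430,.1515,.17,np.radians(92.6))
E
```

```text
turn [-0.     0.    -0.052]
shift cm [ 9.94  7.75 13.51] j [ 0.01 -0.3   2.12 -0.    1.33 -1.55] open 0.085 t 1.65
```

```bash
python3 -m creep '[0,0,0,0,0,-0.052, 2.5,1.9,3.4,0,0,0, 2.5,1.9,3.4,0,0,0, 2.5,2,3.4,0,0,0, 2.4,1.9,3.3,0,0,0]' && python3 -m creep '[0,0,0,0,0,0]'
python3 - <<'E'
from h import *
p,d,c,s=snap("wrist","w2")
go(.430,.1515,.17,np.radians(92.6),s)
a=ortho(p,c,.38,.49,.10,.20,.003,.25)
b=ortho(p,c,.38,.49,.10,.20,.041,.25)
cv2.imwrite("pics/o3.png",np.hstack([a,b]))
W=cloud(c,d)
m=(np.hypot(W[...,0]-.43,W[...,1]-.15)<.03)&(W[...,2]>.036)&(W[...,2]<.046);P=W[m]
print(len(P),np.median(P,0).round(4),P.min(0).round(4),P.max(0).round(4))
r=cv2.minAreaRect(P[:,:2].astype(np.float32)*1000);print(r)
E
```

```text
time: 2.15
tool_pos: [0.4279, 0.1566, 0.1688]
eef_rot: [0.688, 0.726, 0.0, -0.0]
ft_force: [0.9, 0.1, 0.0]
opening: 0.0855
time: 2.25
tool_pos: [0.4249, 0.1567, 0.164]
eef_rot: [0.687, 0.727, -0.005, -0.004]
ft_force: [-1.7, -0.6, 1.4]
opening: 0.085
turn [-0.012  0.001  0.011]
shift cm [-0.54  0.49 -0.6 ] j [ 0.26  0.08  2.08  0.    0.99 -1.37] open 0.085 t 2.25
967 [0.4274 0.1535 0.0412] [0.4151 0.1384 0.0361] [0.4458 0.1684 0.046 ]
((430.63568115234375, 153.5817108154297), (30.444005966186523, 29.331104278564453), 2.154881238937378)
```

View pics/o3.png

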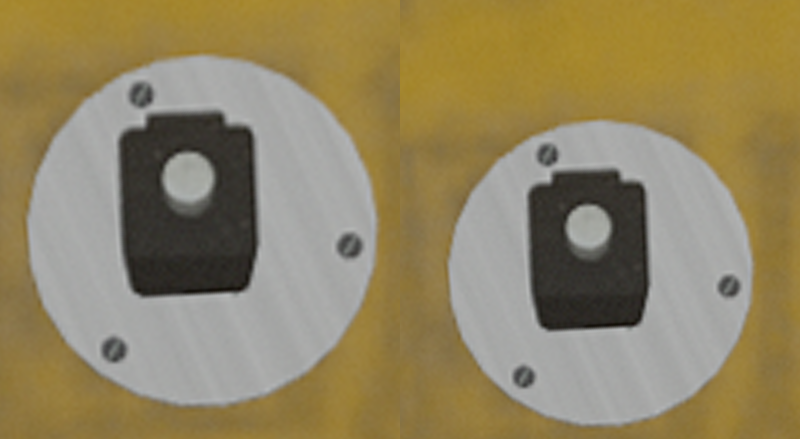

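```bash
python3 -m creep '[0,0,0,0,0,0, 0,0,0,0,0,0, 0,0,0,0,0,0]' 0.65
python3 - <<'E'
from h import *
s=bot.get_state()
for i in range(3): go(.430,.1535,.10,np.radians(92.4))
E
```

```text
time: 2.6
tool_pos: [0.4291, 0.1539, 0.1722]
eef_rot: [0.689, 0.725, 0.002, 0.001]
ft_force: [0.6, 0.8, -0.1]
opening: 0.0556
turn [ 0.004 -0.001  0.01 ]
shift cm [-0.05  0.09  7.22] j [ 0.25  0.06  2.08 -0.    0.99 -1.37] open 0.0556 t 2.6
turn [ 0.004 -0.001  0.01 ]
shift cm [-0.05  0.09  7.22] j [ 0.25  0.06  2.08 -0.    0.99 -1.37] open 0.0556 t 2.6
turn [ 0.004 -0.001  0.01 ]
shift cm [-0.05  0.09  7.22] j [ 0.25  0.06  2.08 -0.    0.99 -1.37] open 0.0556 t 2.6
```

```bash
cat >> h.py <<'E'
def box(W,x,y,r,lo,hi):
    m=(np.hypot(W[...,0]-x,W[...,1]-y)<r)&(W[...,2]>lo)&(W[...,2]<hi);P=W[m]
    print(len(P),"med",np.median(P,0).round(4),"mid",((P.min(0)+P.max(0))/2).round(4)); print(cv2.minAreaRect(P[:,:2].astype(np.float32)*1000)); return P
E
python3 - <<'E'
from h import *
p,d,c,s=snap("wrist","w3")
a=ortho(p,c,.38,.49,.10,.20,.003,.25)
b=ortho(p,c,.38,.49,.10,.20,.041,.25)
cv2.imwrite("pics/o4.png",np.hstack([a,b]))
W=cloud(c,d); box(W,.43,.15,.03,.036,.046)
E
```

```text
931 med [0.4276 0.1527 0.0412] mid [0.4302 0.1531 0.041 ]
((430.2281188964844, 153.3344268798828), (29.606101989746094, 29.894306182861328), 2.194765090942383)
```

View pics/o4.png

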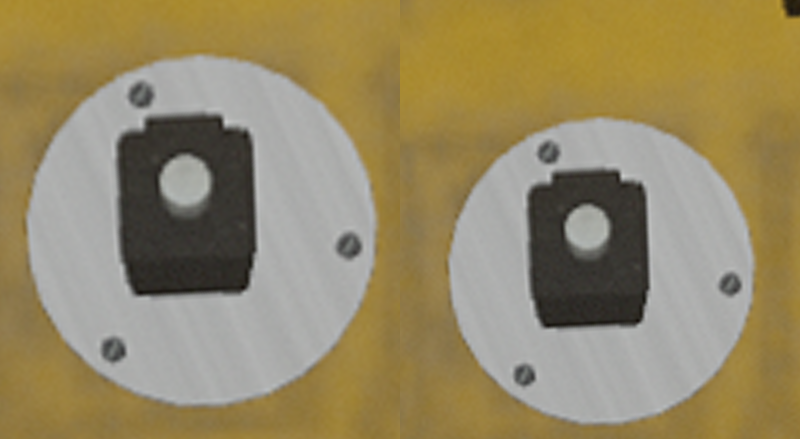

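```bash
python3 -m creep '[0,0.1,3.5,0,0,0.01, 0,0,4,0,0,0, 0,0,3,0,0,0, 0,0,2,0,0,0, 0,0,0,0,0,0]' 
python3 - <<'E'
from h import *
go(.430,.1533,.018,np.radians(92.3))
E
```

```text
time: 3.15
tool_pos: [0.4273, 0.153, 0.0437]
eef_rot: [0.692, 0.722, -0.002, -0.001]
ft_force: [-0.2, 0.1, 0.7]
opening: 0.0553
turn [-0.005  0.001  0.001]
shift cm [0.02 0.27 2.57] j [ 0.25  0.3   2.14  0.    0.71 -1.36] open 0.0553 t 3.15
```

```bash
python3 -m creep '[0,0,1.2,0,0,0, 0,0,1,0,0,0, 0,0,0,0,0,0, 0,0,0,0,0,0, 0,0,0,0,0,0]' 
python3 - <<'E'
from h import *
go(.430,.1533,.018,np.radians(92.3))
E
```

```text
time: 3.65
tool_pos: [0.4301, 0.1542, 0.0239]
eef_rot: [0.692, 0.722, 0.001, 0.0]
ft_force: [-0.4, 0.3, -0.0]
opening: 0.0556
turn [ 0.001 -0.     0.002]
shift cm [-0.09 -0.01  0.59] j [ 0.25  0.34  2.14 -0.    0.66 -1.36] open 0.0556 t 3.65
```

```bash
python3 -m creep '[-0.1,0,0.6,0,0,0, 0,0,0,0,0,0, 0,0,0,0,0,0]' && python3 -m creep '[0,0,0,0,0,0, 0,0,0,0,0,0, 0,0,0,0,0,0, 0,0,0,0,0,0, 0,0,0,0,0,0]' 0.2 40
python3 - <<'E'
from h import *
go(.430,.1533,.018,np.radians(92.3))
E
```

```text
time: 3.95
tool_pos: [0.4293, 0.1529, 0.0171]
eef_rot: [0.692, 0.722, -0.0, -0.0]
ft_force: [-0.4, -0.9, -0.2]
opening: 0.0553
time: 4.45
tool_pos: [0.4298, 0.1531, 0.0174]
eef_rot: [0.692, 0.722, 0.0, 0.0]
ft_force: [0.4, 0.3, 2.0]
opening: 0.0296
turn [ 0.001 -0.     0.002]
shift cm [ 0.02  0.03 -0.06] j [ 0.25  0.35  2.14 -0.    0.64 -1.37] open 0.0296 t 4.45
```

```bash
python3 -m creep '[0,0,-1.5,0,0,0, 0,0,-2.5,0,0,0, -2,2,0,0,0,0, -3,3,0,0,0,0, -3,2,0,0,0,0]' && python3 -m creep '[0,0,0,0,0,0, 0,0,0,0,0,0, 0,0,0,0,0,0]'
python3 - <<'E'
from h import *
go(.500,.07,.016,np.radians(92.3))
E
```

```text
time: 4.95
tool_pos: [0.5045, 0.0755, 0.0576]
eef_rot: [0.692, 0.722, 0.001, 0.001]
ft_force: [0.6, -0.1, -1.4]
opening: 0.0291
time: 5.25
tool_pos: [0.501, 0.0764, 0.0564]
eef_rot: [0.692, 0.722, -0.001, -0.001]
ft_force: [-0.4, -0.0, -1.2]
opening: 0.029
turn [-0.003 -0.     0.002]
shift cm [-0.64 -0.13  4.04] j [ 0.07  0.35  2.02  0.    0.77 -1.55] open 0.029 t 5.25
```

```bash
python3 -m creep '[0,0,2,0,0,0, 0,0,1.5,0,0,0, 0,0,0.3,0,0,0, 0,0,0,0,0,0, 0,0,0,0,0,0]' && python3 -m creep '[0,0,0.2,0,0,0, 0,0,0,0,0,0]'
python3 - <<'E'
from h import *
go(.500,.07,.0145,np.radians(92.3))
E
```

```text
time: 5.75
tool_pos: [0.5029, 0.0765, 0.0197]
eef_rot: [0.692, 0.722, 0.0, 0.0]
ft_force: [0.3, -0.1, -0.8]
opening: 0.0298
time: 5.95
tool_pos: [0.5032, 0.0762, 0.0178]
eef_rot: [0.692, 0.722, 0.0, 0.0]
ft_force: [0.1, 0.2, -1.8]
opening: 0.0294
turn [ 0.001 -0.     0.002]
shift cm [-0.6  -0.35  0.33] j [ 0.06  0.43  2.02  0.    0.69 -1.55] open 0.0294 t 5.95
```

```bash
python3 -m creep '[0,0,0.25,0,0,0, 0,0,0,0,0,0, 0,0,0,0,0,0]' && python3 -m creep '[0,0,0.1,0,0,0, 0,0,0,0,0,0, 0,0,0,0,0,0]'
```

```text
time: 6.25
tool_pos: [0.5027, 0.076, 0.0147]
eef_rot: [0.692, 0.722, -0.0, -0.0]
ft_force: [0.1, -0.3, -0.9]
opening: 0.0293
time: 6.55
tool_pos: [0.503, 0.076, 0.0145]
eef_rot: [0.692, 0.722, -0.0, -0.0]
ft_force: [-2.3, -0.3, 5.2]
opening: 0.0296
```

```bash
python3 -m creep '[0,0,0,0,0,0, 0,0,0,0,0,0, 0,0,0,0,0,0]' 0.65 && python3 -m creep '[0,0,-2,0,0,0, 0,0,-4,0,0,0, 0,0,-4,0,0,0, 0,0,0,0,0,0]'
python3 - <<'E'
from h import *
go(.4365,-.0255,.16,np.radians(90))
E
```

```text
time: 6.85
tool_pos: [0.503, 0.076, 0.0137]
eef_rot: [0.692, 0.722, 0.0, 0.0]
ft_force: [-0.6, -0.6, 0.5]
opening: 0.0556
time: 7.25
tool_pos: [0.508, 0.0764, 0.1194]
eef_rot: [0.692, 0.722, 0.005, 0.004]
ft_force: [1.3, -0.1, 1.7]
opening: 0.0554
turn [ 0.012 -0.001  0.042]
shift cm [-10.19  -7.15  -4.06] j [ 0.06  0.25  1.99  0.    0.89 -1.55] open 0.0554 t 7.25
```

```bash
python3 -m creep '[0,0,-2,0,0,0.042, -2.5,-1.7,-2,0,0,0, -2.6,-1.8,0,0,0,0, -2.6,-1.8,0,0,0,0, -2.5,-1.8,0,0,0,0]' 1 && python3 -m creep '[0,0,0,0,0,0, 0,0,0,0,0,0, 0,0,0,0,0,0]'
python3 - <<'E'
from h import *
p,d,c,s=snap("wrist","w5")
go(.4365,-.0255,.16,np.radians(90),s)
a=ortho(p,c,.38,.49,-.075,.025,.003,.25)
b=ortho(p,c,.38,.49,-.075,.025,.021,.25)
cv2.imwrite("pics/o5.png",np.hstack([a,b]))
W=cloud(c,d); box(W,.436,-.025,.04,.019,.028)
E
```

```text
time: 7.75
tool_pos: [0.4308, -0.0268, 0.1533]
eef_rot: [0.707, 0.707, -0.0, -0.0]
ft_force: [0.6, -0.6, 0.3]
opening: 0.0851
time: 8.05
tool_pos: [0.4324, -0.0256, 0.1536]
eef_rot: [0.707, 0.707, 0.0, 0.0]
ft_force: [-0.3, 0.0, -1.1]
opening: 0.0857
turn [ 0. -0.  0.]
shift cm [ 0.01  0.41 -0.64] j [-0.16  0.05  2.14  0.    0.95 -1.73] open 0.0857 t 8.05
3234 med [ 0.436  -0.0248  0.0217] mid [ 0.4371 -0.0248  0.0216]
((437.06536865234375, -24.775583267211914), (59.02439498901367, 58.314998626708984), 0.07449354231357574)
```

View pics/o5.png

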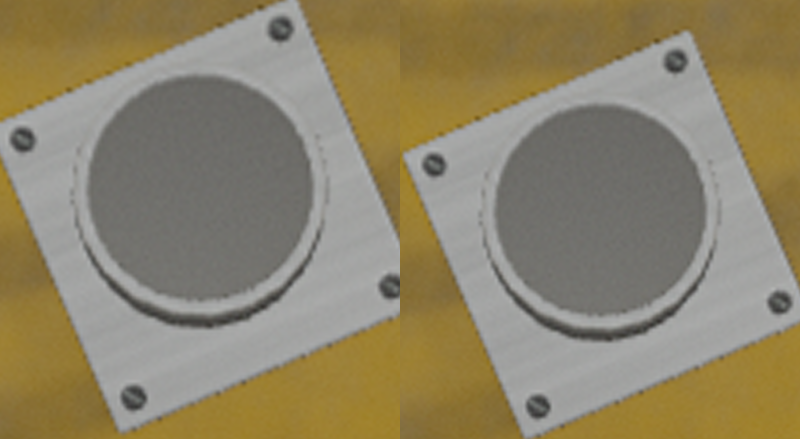

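View pics/w5.png

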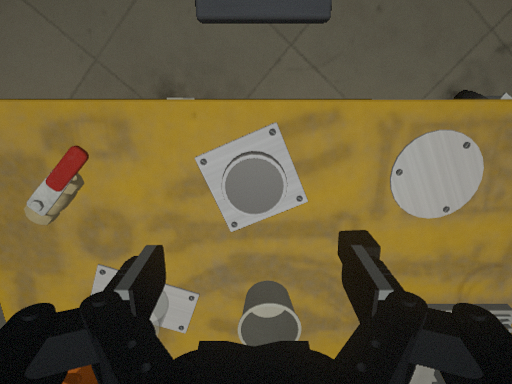

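```bash
python3 -m creep '[0.05,0.5,3,0,0,0, 0,0,4,0,0,0, 0,0,3,0,0,0, 0,0,1.5,0,0,0, 0,0,0,0,0,0]' && python3 -m creep '[0,0,0,0,0,0, 0,0,0,0,0,0]'
python3 - <<'E'
from h import *
go(.4374,-.025,.011,np.radians(90))
E
```

```text
time: 8.6
tool_pos: [0.4348, -0.0244, 0.0363]
eef_rot: [0.707, 0.708, -0.002, -0.002]
ft_force: [-0.1, 0.4, -0.4]
opening: 0.0853
time: 8.8
tool_pos: [0.4383, -0.0254, 0.0398]
eef_rot: [0.707, 0.707, 0.001, 0.001]
ft_force: [0.2, 0.4, 0.1]
opening: 0.0856
turn [0.002 0.    0.001]
shift cm [ 0.04 -0.09  2.88] j [-0.16  0.28  2.18  0.    0.68 -1.73] open 0.0856 t 8.8
```

```bash
python3 -m creep '[0,0,1.2,0,0,0, 0,-0.1,1,0,0,0, 0,0,0.5,0,0,0, 0,0,0,0,0,0, 0,0,0,0,0,0]' && python3 -m creep '[0,0,0,0,0,0, 0,0,0,0,0,0]'
python3 - <<'E'
from h import *
go(.4374,-.025,.011,np.radians(90))
E
```

```text
time: 9.3
tool_pos: [0.4356, -0.0255, 0.0115]
eef_rot: [0.707, 0.707, -0.0, -0.0]
ft_force: [-0.1, 0.1, -0.3]
opening: 0.0853
time: 9.5
tool_pos: [0.4362, -0.0256, 0.012]
eef_rot: [0.707, 0.707, 0.0, 0.0]
ft_force: [-1.2, -0.2, 0.2]
opening: 0.0855
turn [0.001 0.    0.   ]
shift cm [0.06 0.12 0.1 ] j [-0.16  0.34  2.19  0.    0.62 -1.73] open 0.0855 t 9.5
```

```bash
python3 -m creep '[0.05,0.1,0.1,0,0,0, 0,0,0,0,0,0]' && python3 -m creep '[0,0,0,0,0,0, 0,0,0,0,0,0, 0,0,0,0,0,0, 0,0,0,0,0,0, 0,0,0,0,0,0]' 0.5 60
python3 - <<'E'
from h import *
go(.4374,-.025,.011,np.radians(90))
E
```

```text
time: 9.7
tool_pos: [0.4371, -0.025, 0.0109]
eef_rot: [0.707, 0.707, 0.0, 0.0]
ft_force: [0.4, 0.6, -0.5]
opening: 0.0853
time: 10.2
tool_pos: [0.4371, -0.025, 0.0114]
eef_rot: [0.707, 0.707, 0.0, 0.0]
ft_force: [-2.8, 0.0, 6.5]
opening: 0.0581
turn [0. 0. 0.]
shift cm [0.   0.03 0.04] j [-0.16  0.34  2.18 -0.    0.62 -1.73] open 0.0581 t 10.2
```

```bash
python3 -m creep '[0,0,-1.5,0,0,0, 0,0,-2.5,0,0,0, 0,0,-3,0,0,0, 3,0,0,0,0,0, 4,0,0,0,0,0]' && python3 -m creep '[4,0,0,0,0,0, 4,-0.3,0,0,0,0, 2.5,-0.2,0,0,0,0, 0,0,0,0,0,0, 0,0,0,0,0,0]' && python3 -m creep '[0,0,0,0,0,0, 0,0,0,0,0,0]'
python3 - <<'E'
from h import *
go(.432,.1497,.0115,np.radians(90))
p,d,c,s=snap("wrist","w6")
b=ortho(p,c,.38,.50,.06,.24,.003,.25)
cv2.imwrite("pics/o6.png",np.hstack([b]))
E
```

```text
time: 10.7
tool_pos: [0.4382, 0.0447, 0.0821]
eef_rot: [0.708, 0.706, 0.001, 0.001]
ft_force: [-0.2, -0.1, -0.1]
opening: 0.0581
time: 11.2
tool_pos: [0.4313, 0.1502, 0.0805]
eef_rot: [0.706, 0.708, -0.0, -0.0]
ft_force: [0.0, -0.1, -1.5]
opening: 0.0579
time: 11.4
tool_pos: [0.4317, 0.149, 0.0806]
eef_rot: [0.708, 0.707, -0.0, -0.0]
ft_force: [0.8, -0.6, -1.4]
opening: 0.0581
turn [-0.001  0.    -0.001]
shift cm [0.07 0.03 6.91] j [ 0.24  0.22  2.13 -0.    0.79 -1.33] open 0.0581 t 11.4
```

View pics/w6.png

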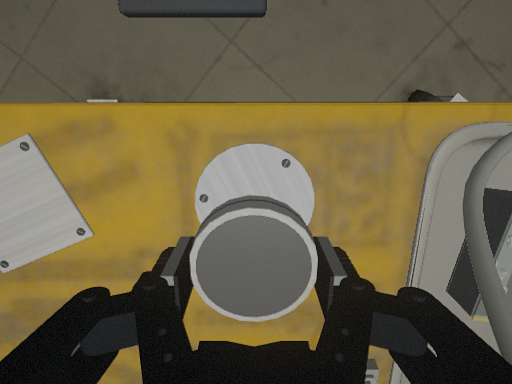

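The stand is held level at (254,262) over the round plate. Lowering.

```bash
python3 -m creep '[0.05,0,2.5,0,0,0, 0,0,2,0,0,0, 0,0,1.2,0,0,0, 0,0,0.4,0,0,0, 0,0,0,0,0,0]' && python3 -m creep '[0,0,0,0,0,0, 0,0,0,0,0,0]'
python3 - <<'E'
from h import *
go(.432,.1497,.0115,np.radians(90))
E
```

```text
time: 11.95
tool_pos: [0.4315, 0.1501, 0.0194]
eef_rot: [0.707, 0.707, -0.001, -0.0]
ft_force: [-0.1, 0.8, -1.3]
opening: 0.0579
time: 12.15
tool_pos: [0.4327, 0.1507, 0.0206]
eef_rot: [0.707, 0.707, 0.001, 0.0]
ft_force: [-0.6, -0.8, -1.0]
opening: 0.0581
turn [ 0.002 -0.     0.   ]
shift cm [-0.1  -0.07  0.91] j [ 0.24  0.35  2.14  0.    0.65 -1.33] open 0.0581 t 12.15
```

```bash
python3 -m creep '[-0.1,-0.05,0.4,0,0,0, 0,0,0.3,0,0,0, 0,0,0.1,0,0,0, 0,0,0,0,0,0]' && python3 -m creep '[0,0,0,0,0,0, 0,0,0.1,0,0,0, 0,0,0,0,0,0]'
```

```text
time: 12.55
tool_pos: [0.4311, 0.1495, 0.0116]
eef_rot: [0.707, 0.707, -0.0, -0.0]
ft_force: [0.3, 0.0, -1.8]
opening: 0.0575
time: 12.85
tool_pos: [0.4314, 0.1496, 0.0114]
eef_rot: [0.707, 0.707, -0.0, -0.0]
ft_force: [-2.5, -0.4, 5.6]
opening: 0.0577
```

Contact at the expected height. Opening and lifting, then I'll check.

```bash
python3 -m creep '[0,0,0,0,0,0, 0,0,0,0,0,0, 0,0,0,0,0,0]' 1 && python3 -m creep '[0,0,-2,0,0,0, 0,0,-4,0,0,0, 0,0,-4,0,0,0, 0,0,-4,0,0,0, 0,0,0,0,0,0]' && python3 -m creep '[0,0,0,0,0,0, 0,0,0,0,0,0]'
python3 - <<'E'
from h import *
p,d,c,s=snap("wrist","w7")
a=ortho(p,c,.38,.49,.10,.20,.003,.25)
b=ortho(p,c,.38,.49,.10,.20,.021,.25)
cv2.imwrite("pics/o7.png",np.hstack([a,b]))
W=cloud(c,d); box(W,.432,.15,.04,.019,.028)
go(.503,.076,.15,None,s)
E
```

```text
time: 13.15
tool_pos: [0.4314, 0.1496, 0.0108]
eef_rot: [0.707, 0.707, 0.0, 0.0]
ft_force: [-0.5, 0.1, -0.8]
opening: 0.0851
time: 13.65
tool_pos: [0.4362, 0.1507, 0.1566]
eef_rot: [0.707, 0.707, 0.006, 0.003]
ft_force: [0.5, -0.1, -0.1]
opening: 0.0854
time: 13.85
tool_pos: [0.4301, 0.1492, 0.1496]
eef_rot: [0.707, 0.707, -0.001, -0.001]
ft_force: [-0.2, 0.2, 0.1]
opening: 0.0855
3345 med [0.4309 0.1498 0.0217] mid [0.432  0.1499 0.0215]
((432.13922119140625, 149.62461853027344), (58.6501350402832, 59.07602310180664), 49.38178253173828)
shift cm [-7.32  7.29 -0.06] j [ 0.24  0.1   2.1   0.    0.95 -1.33] open 0.0855 t 13.85
```

View pics/o7.png

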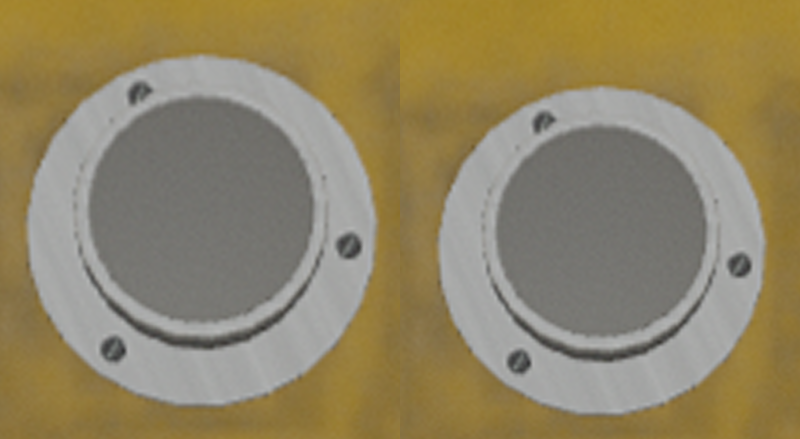

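The stand is centred within 1 mm (disc centre at 202,231 in the z = 21 mm map; the plate centre is at about 202,230 in the z = 3 mm map). Now the coil.

```bash
python3 -m creep '[-2.4,2.4,0,0,0,-0.04, -2.5,2.5,0,0,0,0, -2.4,2.3,0,0,0,0, 0,0,0,0,0,0, 0,0,0,0,0,0]' 0.7 && python3 -m creep '[0,0,0,0,0,0, 0,0,0,0,0,0]'
python3 - <<'E'
from h import *
p,d,c,s=snap("wrist","w8")
b=ortho(p,c,.45,.56,.03,.13,.038,.25,"o8.png")
W=cloud(c,d); box(W,.503,.076,.03,.032,.0425)
go(.503,.076,.0145,np.radians(92.3),s)
E
```

```text
time: 14.4
tool_pos: [0.5041, 0.078, 0.1489]
eef_rot: [0.693, 0.721, -0.001, -0.002]
ft_force: [0.6, -0.6, -0.2]
opening: 0.0601
time: 14.6
tool_pos: [0.5038, 0.0791, 0.1499]
eef_rot: [0.692, 0.722, -0.001, -0.001]
ft_force: [0.5, 0.5, -0.2]
opening: 0.0595
1067 med [0.5007 0.0761 0.0382] mid [0.5037 0.0762 0.0373]
((503.622314453125, 76.00411987304688), (29.850584030151367, 29.426753997802734), 3.058379888534546)
turn [-0.002 -0.     0.001]
shift cm [-0.31 -0.09 13.54] j [ 0.07  0.2   1.97  0.    0.97 -1.54] open 0.0595 t 14.6
```

View pics/o8.png

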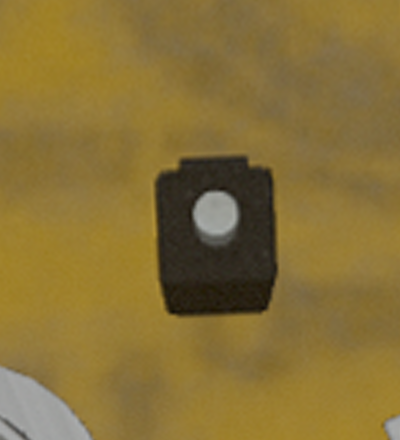

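```bash
python3 -m creep '[-0.3,-0.05,3,0,0,0, 0,0,4,0,0,0, 0,0,3,0,0,0, 0,0,1.5,0,0,0, 0,0,0.5,0,0,0]' && python3 -m creep '[0,0,0,0,0,0, 0,0,0,0,0,0, 0,0,0,0,0,0]'
python3 - <<'E'
from h import *
go(.5035,.076,.0145,np.radians(92.3))
E
```

```text
time: 15.15
tool_pos: [0.5024, 0.0759, 0.0287]
eef_rot: [0.692, 0.722, -0.002, -0.002]
ft_force: [0.3, -0.4, -0.1]
opening: 0.0596
time: 15.45
tool_pos: [0.5062, 0.0757, 0.0322]
eef_rot: [0.693, 0.721, 0.001, 0.001]
ft_force: [0.2, 0.5, -0.0]
opening: 0.0595
turn [ 0.003 -0.     0.   ]
shift cm [ 0.04 -0.26  1.77] j [ 0.06  0.4   2.02 -0.    0.72 -1.55] open 0.0595 t 15.45
```

```bash
python3 -m creep '[0,-0.2,1,0,0,0, 0,0,0.6,0,0,0, 0,0,0,0,0,0, 0,0,0,0,0,0, 0,0,0,0,0,0]'
python3 - <<'E'
from h import *
go(.5035,.076,.0145,np.radians(92.3))
E
```

```text
time: 15.95
tool_pos: [0.5029, 0.0754, 0.0147]
eef_rot: [0.693, 0.721, 0.0, 0.0]
ft_force: [0.9, -0.6, -0.1]
opening: 0.0602
turn [0. 0. 0.]
shift cm [0.06 0.06 0.02] j [ 0.06  0.43  2.02 -0.    0.68 -1.55] open 0.0602 t 15.95
```

```bash
python3 -m creep '[0,0,0,0,0,0, 0,0,0,0,0,0, 0,0,0,0,0,0, 0,0,0,0,0,0, 0,0,0,0,0,0]' 0.2 40 && python3 -m creep '[0,0,-1.5,0,0,0, 0,0,-2.5,0,0,0, 0,0,-3,0,0,-0.12, 0,0,0,0,0,-0.12, 0,0,0,0,0,-0.126]'  && python3 -m creep '[0,0,0,0,0,0, 0,0,0,0,0,0]'
python3 - <<'E'
from h import *
go(.4333,-.0282,.0175,np.radians(113.3))
E
```

```text
time: 16.45
tool_pos: [0.5033, 0.0754, 0.0151]
eef_rot: [0.693, 0.721, 0.0, 0.0]
ft_force: [-0.1, -0.3, 2.5]
opening: 0.0297
time: 16.95
tool_pos: [0.5037, 0.0755, 0.0868]
eef_rot: [0.548, 0.837, 0.001, 0.001]
ft_force: [0.5, -0.5, -1.3]
opening: 0.0292
time: 17.15
tool_pos: [0.5024, 0.0754, 0.085]
eef_rot: [0.551, 0.834, -0.0, -0.0]
ft_force: [0.4, -0.3, -2.2]
opening: 0.0296
turn [-0.    -0.    -0.003]
shift cm [ -6.78 -10.45   6.75] j [ 0.06  0.3   2.01 -0.    0.83 -1.91] open 0.0296 t 17.15
```

```bash
python3 -m creep '[-2.2,-3.4,0,0,0,-0.003, -2.3,-3.6,0,0,0,0, -2.3,-3.5,0,0,0,0, 0,0,2,0,0,0, 0,0,1.5,0,0,0]' && python3 -m creep '[0,0,0,0,0,0, 0,0,0,0,0,0, 0,0,0,0,0,0]'
python3 - <<'E'
from h import *
go(.4333,-.0282,.0175,np.radians(113.3))
E
```

```text
time: 17.65
tool_pos: [0.4326, -0.0298, 0.0495]
eef_rot: [0.551, 0.835, -0.0, 0.0]
ft_force: [0.6, 0.1, -1.8]
opening: 0.0293
time: 17.95
tool_pos: [0.4343, -0.0286, 0.0504]
eef_rot: [0.549, 0.836, 0.0, 0.001]
ft_force: [-0.4, -0.6, -0.8]
opening: 0.0297
turn [0.001 0.001 0.002]
shift cm [ 0.08 -0.07  3.29] j [-0.17  0.25  2.19 -0.    0.7  -2.15] open 0.0297 t 17.95
```

```bash
python3 -m creep '[0.05,-0.05,1.5,0,0,0, 0,0,1,0,0,0, 0,0,0.3,0,0,0, 0,0,0,0,0,0, 0,0,0,0,0,0]' && python3 -m creep '[0,0,0,0,0,0]'
python3 - <<'E'
from h import *
go(.4333,-.0282,.0175,np.radians(113.3))
E
```

```text
time: 18.45
tool_pos: [0.4331, -0.0284, 0.022]
eef_rot: [0.549, 0.836, 0.0, 0.0]
ft_force: [-0.5, 0.1, -2.0]
opening: 0.0299
time: 18.55
tool_pos: [0.4334, -0.0285, 0.0222]
eef_rot: [0.549, 0.836, 0.0, 0.0]
ft_force: [0.5, -0.4, -0.7]
opening: 0.0296
turn [0.001 0.001 0.003]
shift cm [0.03 0.01 0.47] j [-0.17  0.31  2.19 -0.    0.64 -2.15] open 0.0296 t 18.55
```

```bash
python3 -m creep '[0,0,0.3,0,0,0.003, 0,0,0.12,0,0,0, 0,0,0,0,0,0, 0,0,0,0,0,0]' && python3 -m creep '[0,0,0.08,0,0,0, 0,0,0,0,0,0, 0,0,0,0,0,0]'
```

```text
time: 18.95
tool_pos: [0.4331, -0.0285, 0.018]
eef_rot: [0.55, 0.835, 0.0, 0.0]
ft_force: [-0.4, 0.8, 6.0]
opening: 0.0297
time: 19.25
tool_pos: [0.4331, -0.0285, 0.018]
eef_rot: [0.55, 0.835, -0.0, -0.0]
ft_force: [-4.9, 0.6, 14.9]
opening: 0.0295
```

Seated. I'll release, lift and look at it, then go on to the jar.

```bash
python3 -m creep '[0,0,-0.1,0,0,0, 0,0,0,0,0,0, 0,0,0,0,0,0]' 0.65 && python3 -m creep '[0,0,-2,0,0,0, 0,0,-4,0,0,0, 0,0,-4,0,0,0, 0,0,-4,0,0,0, 0,0,0,0,0,0]' && python3 -m creep '[0,0,0,0,0,0, 0,0,0,0,0,0]' 1
python3 - <<'E'
from h import *
p,d,c,s=snap("wrist","w9")
a=ortho(p,c,.38,.49,-.075,.025,.003,.25)
b=ortho(p,c,.38,.49,-.075,.025,.041,.25)
cv2.imwrite("pics/o9.png",np.hstack([a,b]))
W=cloud(c,d); box(W,.434,-.028,.03,.035,.0455)
go(.52,-.146,.20,np.radians(90),s)
E
```

```text
time: 19.55
tool_pos: [0.4328, -0.0285, 0.0176]
eef_rot: [0.55, 0.835, 0.0, 0.0]
ft_force: [0.3, -0.4, 0.4]
opening: 0.0558
time: 20.05
tool_pos: [0.4376, -0.0292, 0.1632]
eef_rot: [0.55, 0.835, 0.003, 0.006]
ft_force: [0.2, -0.6, -0.4]
opening: 0.0553
time: 20.25
tool_pos: [0.4315, -0.0282, 0.1564]
eef_rot: [0.55, 0.835, -0.001, -0.001]
ft_force: [-0.9, 0.4, -0.4]
opening: 0.0813
1031 med [ 0.4315 -0.0297  0.0412] mid [ 0.4341 -0.0284  0.0402]
((434.0834655761719, -28.63741683959961), (29.715150833129883, 29.569679260253906), 23.562559127807617)
turn [-0.003 -0.001  0.406]
shift cm [-11.78   8.85  -4.36] j [-0.17  0.05  2.14  0.    0.96 -2.14] open 0.0813 t 20.25
```

View pics/o9.png

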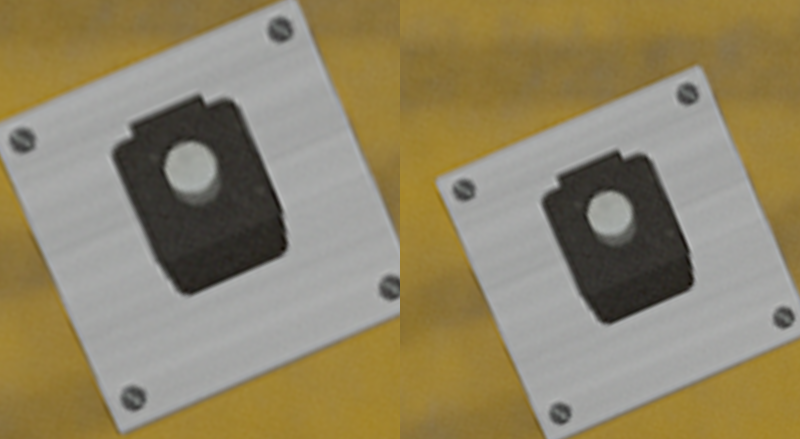

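The coil stands upright on the square plate, aligned with its edges and within about 1 mm of the middle. Now over to the jar.

```bash
python3 -m creep '[0,0,-3,0,0,0.14, 0,0,-1.5,0,0,0.14, 0,0,0,0,0,0.126, -3,3.5,0,0,0,0, -3,3.5,0,0,0,0]' 1 && python3 -m creep '[-3,3.5,0,0,0,0, -2.8,2.5,0,0,0,0, 0,0,0,0,0,0, 0,0,0,0,0,0, 0,0,0,0,0,0]'
python3 - <<'E'
from h import *
p,d,c,s=snap("wrist","w10")
a=ortho(p,c,.50,.64,-.21,-.08,.003,.35)
b=ortho(p,c,.50,.64,-.21,-.08,.059,.35)
cv2.imwrite("pics/o10.png",np.hstack([a,b]))
W=cloud(c,d); box(W,.571,-.146,.04,.055,.066)
go(.571,-.146,.20,np.radians(90),s)
E
```

```text
time: 20.8
tool_pos: [0.5019, -0.0882, 0.2007]
eef_rot: [0.706, 0.708, -0.001, -0.002]
ft_force: [1.3, 0.9, 0.7]
opening: 0.0854
time: 21.3
tool_pos: [0.561, -0.1454, 0.2008]
eef_rot: [0.707, 0.707, -0.001, -0.002]
ft_force: [-0.3, -0.1, 0.4]
opening: 0.0855
2642 med [ 0.5719 -0.1472  0.0594] mid [ 0.5731 -0.1471  0.0586]
((573.0867309570312, -147.213134765625), (55.21853256225586, 54.906707763671875), 0.99823397397995)
turn [-0.004 -0.002  0.   ]
shift cm [-0.06  1.    0.08] j [-0.33  0.27  1.78  0.    1.1  -1.9 ] open 0.0855 t 21.3
```

View pics/o10.png

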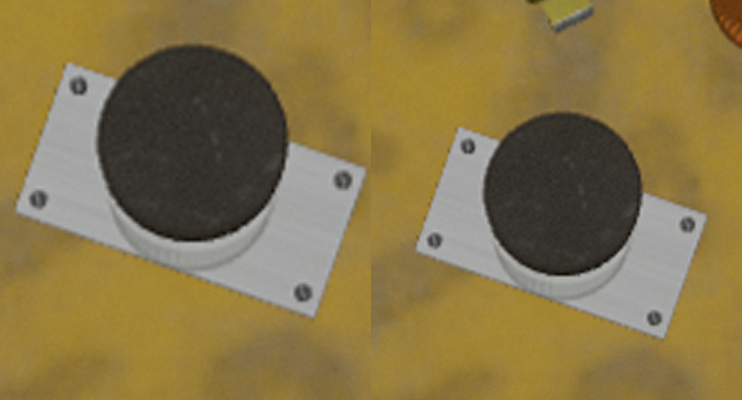

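View pics/w10.png

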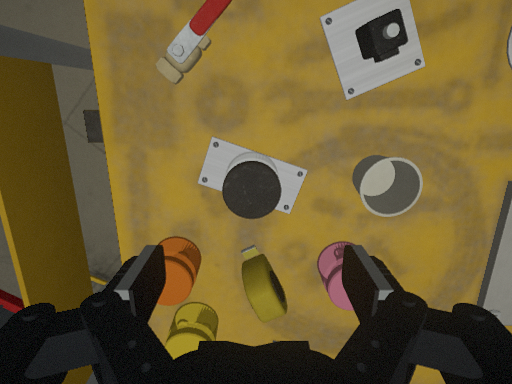

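The black-lidded jar is at (252,190), centred on the oblong plate. Descending on it.

```bash
python3 - <<'E'
from h import *
go(.5728,-.147,.025,np.radians(90))
E
python3 -m creep '[-0.15,0.8,2,0,0,0, 0,0,2,0,0,0, 0,0,0,0,0,0, 0,0,0,0,0,0]'
python3 - <<'E'
from h import *
go(.5728,-.147,.025,np.radians(90))
E
```

```text
turn [-0.003 -0.001  0.001]
shift cm [-0.18  1.16 17.64] j [-0.33  0.27  1.78  0.    1.1  -1.9 ] open 0.0853 t 21.35
time: 21.75
tool_pos: [0.5699, -0.147, 0.1626]
eef_rot: [0.707, 0.707, -0.0, -0.001]
ft_force: [0.2, 0.3, 0.8]
opening: 0.0852
turn [-0.002 -0.001  0.001]
shift cm [-0.    0.29 13.76] j [-0.33  0.33  1.78  0.    1.03 -1.9 ] open 0.0852 t 21.75
```

```bash
python3 -m creep '[0,0.2,3,0,0,0, 0,0,3,0,0,0, 0,0,2,0,0,0, 0,0,0,0,0,0, 0,0,0,0,0,0]' && python3 -m creep '[0,0,0,0,0,0, 0,0,0,0,0,0]'
python3 - <<'E'
from h import *
go(.5728,-.147,.025,np.radians(90))
E
```

```text
time: 22.25
tool_pos: [0.5735, -0.1479, 0.084]
eef_rot: [0.707, 0.707, 0.0, 0.001]
ft_force: [-0.4, -0.4, 0.1]
opening: 0.0854
time: 22.45
tool_pos: [0.5744, -0.1484, 0.0849]
eef_rot: [0.707, 0.707, 0.001, 0.002]
ft_force: [0.7, 0.2, -0.2]
opening: 0.0857
turn [0.004 0.001 0.   ]
shift cm [ 0.14 -0.16  5.99] j [-0.33  0.44  1.81  0.    0.89 -1.9 ] open 0.0857 t 22.45
```

```bash
python3 -m creep '[0.1,-0.2,2,0,0,0, 0,0,2,0,0,0, 0,0,1.5,0,0,0, 0,0,0.4,0,0,0, 0,0,0,0,0,0]' && python3 -m creep '[0,0,0,0,0,0, 0,0,0,0,0,0, 0,0,0,0,0,0]'
python3 - <<'E'
from h import *
go(.5728,-.147,.025,np.radians(90))
E
```

```text
time: 22.95
tool_pos: [0.5706, -0.1468, 0.0234]
eef_rot: [0.707, 0.707, -0.0, -0.0]
ft_force: [0.1, 0.4, 0.0]
opening: 0.0855
time: 23.25
tool_pos: [0.5716, -0.1472, 0.0247]
eef_rot: [0.707, 0.707, 0.0, 0.001]
ft_force: [-0.4, 0.7, 0.2]
opening: 0.0855
turn [0.002 0.001 0.   ]
shift cm [ 0.02  0.12 -0.03] j [-0.33  0.53  1.83  0.    0.78 -1.9 ] open 0.0855 t 23.25
```

```bash
python3 -m creep '[0,0.1,0,0,0,0, 0,0,0,0,0,0]' && python3 -m creep '[0,0,0,0,0,0, 0,0,0,0,0,0, 0,0,0,0,0,0, 0,0,0,0,0,0, 0,0,0,0,0,0]' 0.5 30 && python3 -m creep '[0,0,-1,0,0,0, 0,0,-2,0,0,0, 0,0,-3,0,0,0, 0,0,-3,0,0,0, 0,0,-2,0,0,0]'
python3 - <<'E'
from h import *
go(.4323,.1495,.0435,np.radians(90))
E
```

```text
time: 23.45
tool_pos: [0.5722, -0.147, 0.0242]
eef_rot: [0.707, 0.707, 0.0, 0.0]
ft_force: [-0.6, 0.8, 0.4]
opening: 0.0853
time: 23.95
tool_pos: [0.5722, -0.1471, 0.024]
eef_rot: [0.707, 0.707, 0.0, 0.0]
ft_force: [0.9, -1.0, 1.6]
opening: 0.0564
time: 24.45
tool_pos: [0.5726, -0.1471, 0.1363]
eef_rot: [0.707, 0.707, 0.001, 0.001]
ft_force: [1.1, -0.0, -1.0]
opening: 0.0565
turn [0.002 0.001 0.   ]
shift cm [ 29.66 -14.03   9.28] j [-0.33  0.36  1.8   0.    0.98 -1.9 ] open 0.0565 t 24.45
```

```bash
python3 -m creep '[2,-1,0,0,0,0, 3.5,-1.7,0,0,0,0, 3.8,-1.8,0,0,0,0, 3.8,-1.8,0,0,0,0, 3.8,-1.8,0,0,0,0]' && python3 -m creep '[3.8,-1.8,0,0,0,0, 3.8,-1.8,0,0,0,0, 3.2,-1.5,0,0,0,0, 2,-0.8,0,0,0,0, 0,0,0,0,0,0]' && python3 -m creep '[0,0,1.5,0,0,0, 0,0,1.5,0,0,0, 0,0,0,0,0,0, 0,0,0,0,0,0]'
python3 - <<'E'
from h import *
go(.4323,.1495,.0425,np.radians(90))
p,d,c,s=snap("wrist","w11")
E
```

```text
time: 24.95
tool_pos: [0.4896, 0.0233, 0.1341]
eef_rot: [0.707, 0.707, 0.0, -0.0]
ft_force: [0.8, 0.0, -0.9]
opening: 0.0565
time: 25.45
tool_pos: [0.4302, 0.152, 0.1339]
eef_rot: [0.706, 0.709, -0.0, -0.0]
ft_force: [0.2, -0.4, -1.2]
opening: 0.0564
time: 25.85
tool_pos: [0.4319, 0.1494, 0.1038]
eef_rot: [0.707, 0.707, -0.0, -0.0]
ft_force: [-0.2, 0.1, -0.0]
opening: 0.0564
turn [-0.001  0.    -0.001]
shift cm [0.01 0.04 6.13] j [ 0.24  0.18  2.12 -0.    0.84 -1.33] open 0.0564 t 25.85
```

View pics/w11.png

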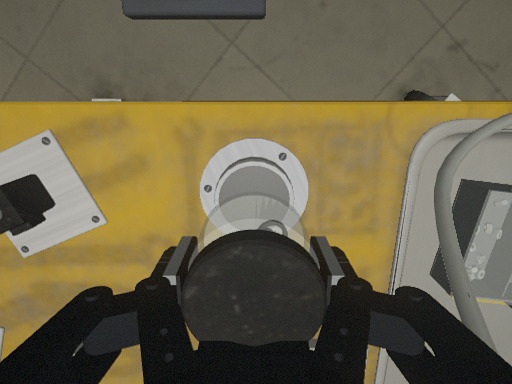

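```bash
python3 - <<'E'
from h import *
s=bot.get_state(); c=cam("wrist",s); d=np.load("pics/w11.npy"); W=cloud(c,d)
P=box(W,.432,.1494,.045,.128,.15)
for v in (228,230,232): print(v,onz(c,254,v,.1393).round(4))
# circle fit to near edge of lid
g=cv2.cvtColor(cv2.imread("pics/w11.png"),cv2.COLOR_BGR2GRAY)
Q=P[:,:2]; E=[]
for y in np.arange(.130,.171,.002):
    q=Q[abs(Q[:,1]-y)<.001]
    if len(q): E.append((q[:,0].min(),y))
E=np.array(E)
from scipy.optimize import least_squares
r=least_squares(lambda t:np.hypot(E[:,0]-t[0],E[:,1]-t[1])-.028,[.432,.149],loss="soft_l1",f_scale=.001);print(r.x.round(4),np.abs(r.fun).max())
E
```

```text
16593 med [0.4249 0.1496 0.1396] mid [0.4286 0.1494 0.139 ]
((428.7314147949219, 149.55686950683594), (46.86174392700195, 89.02471160888672), 4.936600685119629)
228 [0.401  0.1499 0.1393]
230 [0.4018 0.1499 0.1393]
232 [0.4025 0.1499 0.1393]
[0.4331 0.1498] 0.00033770348065231826
```

```bash
python3 -m creep '[0,0,2,0,0,0, 0,0,2,0,0,0, 0,0,1,0,0,0, 0,0,0.3,0,0,0, 0,0,0,0,0,0]' && python3 -m creep '[0,0,0,0,0,0, 0,0,0,0,0,0]'
python3 - <<'E'
from h import *
go(.4315,.1495,.042,np.radians(90))
E
```

```text
time: 26.4
tool_pos: [0.4321, 0.15, 0.0509]
eef_rot: [0.707, 0.707, -0.0, 0.0]
ft_force: [0.1, 0.4, -1.0]
opening: 0.0564
time: 26.6
tool_pos: [0.4326, 0.1503, 0.0516]
eef_rot: [0.707, 0.707, 0.001, 0.0]
ft_force: [-0.3, 0.9, -0.7]
opening: 0.0561
turn [ 0.002 -0.     0.   ]
shift cm [-0.08 -0.11  0.96] j [ 0.24  0.28  2.14 -0.    0.72 -1.33] open 0.0561 t 26.6
```

```bash
python3 -m creep '[-0.07,-0.1,0.4,0,0,0, 0,0,0.3,0,0,0, 0,0,0.1,0,0,0, 0,0,0,0,0,0, 0,0,0,0,0,0]'
python3 - <<'E'
from h import *
go(.4315,.1495,.042,np.radians(90))
E
```

```text
time: 27.1
tool_pos: [0.4308, 0.1493, 0.0427]
eef_rot: [0.707, 0.707, -0.0, -0.0]
ft_force: [0.6, 0.2, -0.5]
opening: 0.0563
turn [-0.  0.  0.]
shift cm [0.02 0.07 0.07] j [ 0.24  0.3   2.14 -0.    0.7  -1.33] open 0.0563 t 27.1
```

```bash
python3 -m creep '[0.02,0.07,0.05,0,0,0, 0,0,0,0,0,0, 0,0,0,0,0,0]' && python3 -m creep '[0,0,0.06,0,0,0, 0,0,0,0,0,0, 0,0,0,0,0,0]'
python3 - <<'E'
from h import *
go(.4315,.1495,.042,np.radians(90))
E
```

```text
time: 27.4
tool_pos: [0.4316, 0.1496, 0.0423]
eef_rot: [0.707, 0.707, 0.0, 0.0]
ft_force: [-0.1, -0.9, -0.2]
opening: 0.0564
time: 27.7
tool_pos: [0.4316, 0.1496, 0.042]
eef_rot: [0.707, 0.707, 0.0, 0.0]
ft_force: [-1.1, 0.1, 3.8]
opening: 0.0561
turn [ 0. -0.  0.]
shift cm [-0.01 -0.01 -0.  ] j [ 0.24  0.3   2.14  0.    0.7  -1.33] open 0.0561 t 27.7
```

Contact (3.8 N) at the expected height. Releasing.

```bash
python3 -m creep '[0,0,0,0,0,0, 0,0,0,0,0,0, 0,0,0,0,0,0]' 1 && python3 -m creep '[0,0,-2,0,0,0, 0,0,-4,0,0,0, 0,0,-4,0,0,0, 0,0,-4,0,0,0, 0,0,-3,0,0,0]' && python3 -m creep '[0,0,0,0,0,0, 0,0,0,0,0,0, 0,0,0,0,0,0]'
python3 - <<'E'
from h import *
p,d,c,s=snap("wrist","w12")
a=ortho(p,c,.38,.49,.10,.20,.021,.25)
b=ortho(p,c,.38,.49,.10,.20,.077,.25)
cv2.imwrite("pics/o12.png",np.hstack([a,b]))
W=cloud(c,d); box(W,.432,.15,.045,.072,.083)
go(.62,-.07,.22,None,s)
E
```

```text
time: 28.0
tool_pos: [0.4314, 0.1495, 0.0415]
eef_rot: [0.707, 0.707, -0.0, -0.0]
ft_force: [0.0, 0.2, 0.2]
opening: 0.0855
time: 28.5
tool_pos: [0.4322, 0.1498, 0.2142]
eef_rot: [0.707, 0.707, 0.001, 0.001]
ft_force: [1.7, -0.1, 0.5]
opening: 0.0853
time: 28.8
tool_pos: [0.4302, 0.1492, 0.2101]
eef_rot: [0.707, 0.707, -0.001, -0.001]
ft_force: [0.1, -0.3, -0.2]
opening: 0.0855
2881 med [0.4318 0.1498 0.0774] mid [0.4335 0.1498 0.0758]
((433.2772521972656, 149.8561248779297), (55.30234146118164, 55.53859329223633), 62.989017486572266)
shift cm [-21.93  18.98  -1.04] j [ 0.24  0.01  2.05 -0.    1.08 -1.33] open 0.0855 t 28.8
```

View pics/o12.png

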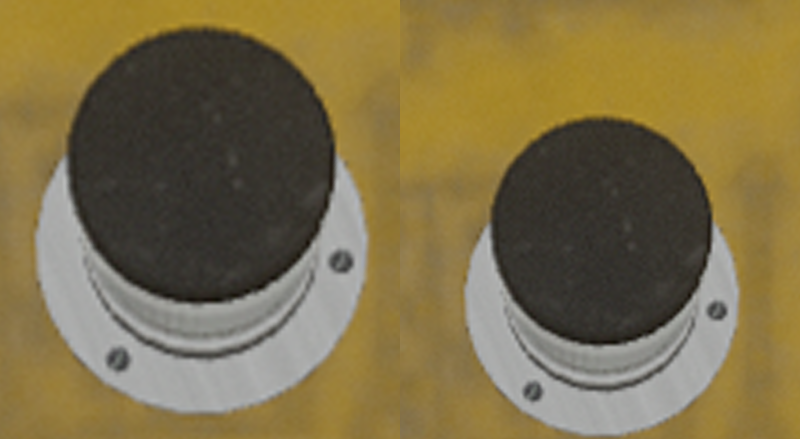

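The jar stands upright, centred on the stand within about 1 mm (lid 492–712 px across, centre at about 602). Now the tape measure.

```bash
python3 -m creep '[-3,2,-1,0,0,0, -4,3,-1,0,0,0, -4,3,-1,0,0,0, -4,3,-0.5,0,0,0, -4,3,0,0,0,0]' 0.7 && python3 -m creep '[-4,3.2,0,0,0,0, -3.5,3,0,0,0,0, 0,0,0,0,0,0, 0,0,0,0,0,0, 0,0,0,0,0,0]' && python3 -m creep '[0,0,0,0,0,0]'
python3 - <<'E'
from h import *
p,d,c,s=snap("wrist","w13")
W=cloud(c,d); P=box(W,.693,-.129,.06,.03,.066)
b=ortho(p,c,.60,.76,-.22,-.02,.055,.35,"o13.png")
go(.69,-.13,.22,None,s)
E
```

```text
time: 29.35
tool_pos: [0.5708, -0.0402, 0.2452]
eef_rot: [0.707, 0.707, -0.0, -0.001]
ft_force: [0.6, 0.2, 0.9]
opening: 0.0597
time: 29.85
tool_pos: [0.63, -0.1117, 0.2444]
eef_rot: [0.707, 0.707, -0.001, -0.002]
ft_force: [-0.2, 1.1, -0.3]
opening: 0.0595
time: 29.95
tool_pos: [0.6304, -0.1112, 0.2456]
eef_rot: [0.707, 0.708, -0.0, -0.001]
ft_force: [-0.6, -1.4, -0.2]
opening: 0.0595
1468 med [ 0.6954 -0.132   0.054 ] mid [ 0.7015 -0.1317  0.0445]
((702.5208129882812, -132.14344787597656), (63.451053619384766, 33.42325210571289), 26.602724075317383)
shift cm [-1.89  5.96  2.55] j [-0.24  0.33  1.59  0.    1.22 -1.82] open 0.0595 t 29.95
```

View pics/w13.png

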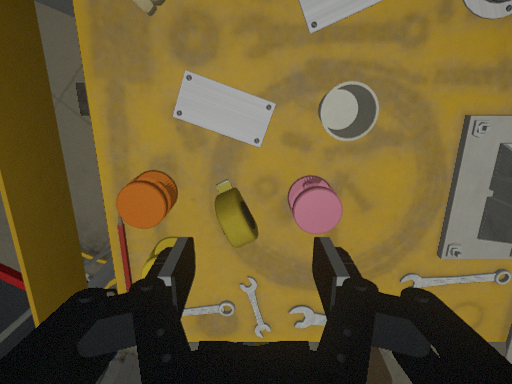

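View pics/o13.png

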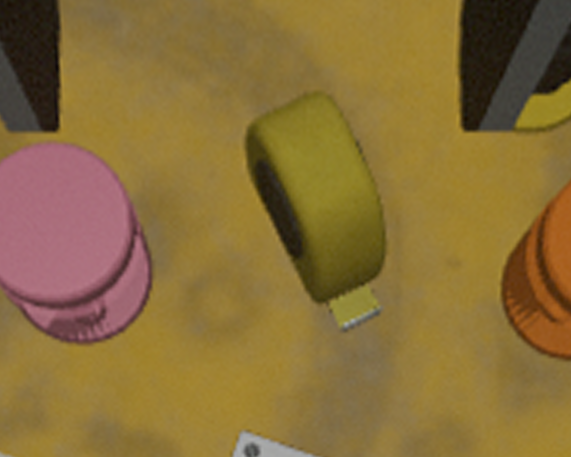

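```bash
python3 -m creep '[0,0,0,0,0,-0.145, 0,0,0,0,0,-0.145, 0,0,0,0,0,-0.145]'
python3 - <<'E'
from h import *
go(.695,-.133,.22,np.radians(115))
E
```

```text
time: 30.3
tool_pos: [0.6311, -0.1115, 0.2468]
eef_rot: [0.535, 0.845, 0.0, 0.0]
ft_force: [0.7, -0.1, 0.7]
opening: 0.0595
turn [0.    0.    0.006]
shift cm [-4.65  4.89  2.68] j [-0.24  0.33  1.59  0.    1.22 -2.26] open 0.0595 t 30.3
```

```bash
python3 -m creep '[-1.5,1.6,0.9,0,0,0, -1.6,1.7,0.9,0,0,0, -1.5,1.6,0.9,0,0,0, 0,0,0,0,0,0, 0,0,0,0,0,0]' && python3 -m creep '[0,0,0,0,0,0, 0,0,0,0,0,0]'
python3 - <<'E'
from h import *
p,d,c,s=snap("wrist","w14")
W=cloud(c,d); P=box(W,.698,-.132,.055,.03,.066)
for lo,hi in ((.03,.045),(.045,.053),(.053,.062)): box(W,.698,-.132,.055,lo,hi)
b=ortho(p,c,.64,.76,-.20,-.06,.045,.25,"o14.png")
go(.69,-.13,.22,None,s)
E
```

```text
time: 30.8
tool_pos: [0.6946, -0.1328, 0.219]
eef_rot: [0.537, 0.843, -0.0, -0.001]
ft_force: [0.5, -1.2, -0.2]
opening: 0.0596
time: 31.0
tool_pos: [0.6948, -0.1332, 0.2202]
eef_rot: [0.538, 0.843, 0.0, 0.0]
ft_force: [0.1, 0.5, 0.0]
opening: 0.0598
1786 med [ 0.6973 -0.1343  0.0545] mid [ 0.7022 -0.1327  0.0444]
((702.8573608398438, -132.1501922607422), (63.776187896728516, 32.869476318359375), 25.43119239807129)
308 med [ 0.6788 -0.1427  0.0395] mid [ 0.7022 -0.1327  0.0375]
((702.8573608398438, -132.1501922607422), (63.776187896728516, 32.869476318359375), 25.43119239807129)
407 med [ 0.6873 -0.1361  0.0499] mid [ 0.7044 -0.1317  0.049 ]
((704.01220703125, -131.62815856933594), (52.99392318725586, 32.51352310180664), 25.44228172302246)
1071 med [ 0.7035 -0.1317  0.0562] mid [ 0.7043 -0.1317  0.0559]
((703.8327026367188, -131.66819763183594), (41.37986755371094, 29.612747192382812), 25.723093032836914)
shift cm [ 0.49 -0.3   0.02] j [-0.25  0.48  1.44  0.    1.22 -2.26] open 0.0598 t 31.0
```

View pics/o14.png

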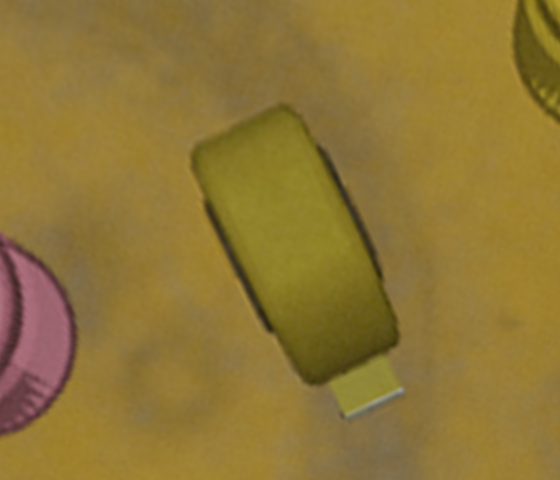

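View pics/w14.png

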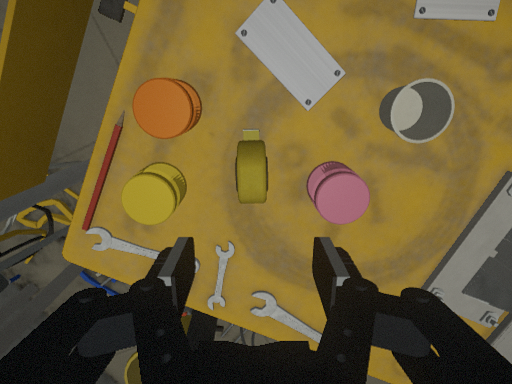

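```bash
python3 - <<'E'
from h import *
p=cv2.imread("pics/w14.png"); crop(p,215,115,295,215,7,"c14.png")
s=bot.get_state(); c=cam("wrist",s)
e=np.array([np.cos(np.radians(25.5)),np.sin(np.radians(25.5))])
W=cloud(c,np.load("pics/w14.npy"))
cen=np.array([.7029,-.1322])
for z in (.003,.008): print(z,onz(c,251,130,z), (onz(c,251,130,z)[:2]-cen)@e)
t=(W[...,:2]-cen)@e; u=(W[...,:2]-cen)@np.array([-e[1],e[0]])
m=(abs(u)<.008)&(abs(t)<.06)
for a in np.arange(-.055,.05,.004):
    q=m&(abs(t-a)<.002); print(round(a,3),np.round(np.nanmedian(W[...,2][q]),4),end=" | ")
go(.7025,-.1325,.022,np.radians(115.5))
E
```

```text
0.003 [ 0.66412177 -0.15124336  0.003     ] -0.043199036693033196
0.008 [ 0.66357246 -0.15145195  0.008     ] -0.04378463353468569
-0.055 0.0002 | -0.051 0.0001 | -0.047 -0.0001 | -0.043 0.004 | -0.039 0.0029 | -0.035 0.0032 | -0.031 0.0294 | -0.027 0.041 | -0.023 0.0481 | -0.019 0.2918 | -0.015 0.285 | -0.011 0.0557 | -0.007 0.0563 | -0.003 0.0565 | 0.001 0.0567 | 0.005 0.057 | 0.009 0.0571 | 0.013 0.057 | 0.017 0.0562 | 0.021 0.0541 | 0.025 0.0507 | 0.029 0.0429 | 0.033 0.0395 | 0.037 nan | 0.041 nan | 0.045 0.0008 | 0.049 0.0001 | turn [ 0.001  0.001 -0.01 ]
shift cm [-0.25  0.72 19.83] j [-0.25  0.48  1.44  0.    1.22 -2.26] open 0.0599 t 31.05
  return np.nanmean(a, axis, out=out, keepdims=keepdims)
```

View pics/c14.png

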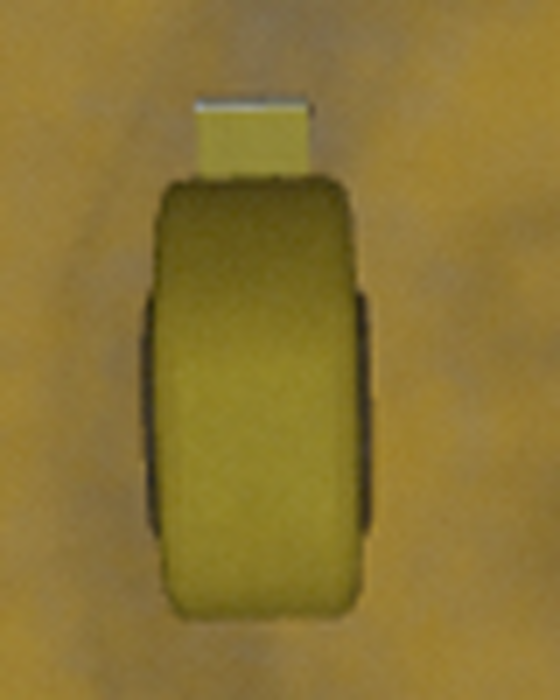

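```bash
python3 -m creep '[-0.3,0.7,3,0,0,-0.008, 0,0,4,0,0,0, 0,0,3,0,0,0, 0,0,0,0,0,0, 0,0,0,0,0,0]' 0.65 && python3 -m creep '[0,0,0,0,0,0, 0,0,0,0,0,0]'
python3 - <<'E'
from h import *
go(.703,-.1322,.022,np.radians(115.5))
E
```

```text
time: 31.55
tool_pos: [0.7026, -0.1334, 0.1194]
eef_rot: [0.534, 0.845, -0.0, -0.0]
ft_force: [-0.7, 1.0, 0.6]
opening: 0.0554
time: 31.75
tool_pos: [0.7049, -0.134, 0.1226]
eef_rot: [0.534, 0.845, 0.001, 0.003]
ft_force: [0.2, 0.7, 1.4]
opening: 0.0555
turn [ 0.004  0.003 -0.002]
shift cm [ 0.25 -0.09 10.06] j [-0.25  0.6   1.48  0.    1.07 -2.26] open 0.0555 t 31.75
```

```bash
python3 -m creep '[0.15,0,2.5,0,0,0, 0,0,2.5,0,0,0, 0,0,1.5,0,0,0, 0,0,0,0,0,0, 0,0,0,0,0,0]' && python3 -m creep '[0,0,0,0,0,0, 0,0,0,0,0,0]'
python3 - <<'E'
from h import *
go(.703,-.1322,.022,np.radians(115.5))
E
```

```text
time: 32.25
tool_pos: [0.7029, -0.1323, 0.0551]
eef_rot: [0.534, 0.845, 0.0, 0.001]
ft_force: [0.7, -0.4, 0.0]
opening: 0.0556
time: 32.45
tool_pos: [0.7036, -0.1325, 0.0562]
eef_rot: [0.534, 0.845, 0.0, 0.002]
ft_force: [0.3, 0.3, 0.6]
opening: 0.0555
turn [ 0.002  0.002 -0.002]
shift cm [ 0.06 -0.04  3.42] j [-0.25  0.67  1.5  -0.    0.97 -2.26] open 0.0555 t 32.45
```

```bash
python3 -m creep '[0.05,0,1.5,0,0,0, 0,0,1.2,0,0,0, 0,0,0.7,0,0,0, 0,0,0,0,0,0, 0,0,0,0,0,0]' && python3 -m creep '[0,0,0,0,0,0, 0,0,0,0,0,0]'
python3 - <<'E'
from h import *
go(.703,-.1322,.022,np.radians(115.5))
E
```

```text
time: 32.95
tool_pos: [0.7015, -0.1316, 0.0193]
eef_rot: [0.534, 0.845, -0.0, -0.001]
ft_force: [0.6, 0.5, 0.1]
opening: 0.0559
time: 33.15
tool_pos: [0.7026, -0.1319, 0.0209]
eef_rot: [0.534, 0.845, 0.0, 0.001]
ft_force: [0.1, 0.3, -0.1]
opening: 0.0553
turn [ 0.001  0.001 -0.002]
shift cm [-0.05  0.02 -0.11] j [-0.25  0.72  1.51 -0.    0.92 -2.26] open 0.0553 t 33.15
```

```bash
python3 -m creep '[0,0,0,0,0,0, 0,0,0,0,0,0, 0,0,0,0,0,0, 0,0,0,0,0,0, 0,0,0,0,0,0]' 0.2 50 && python3 -m creep '[0,0,-1,0,0,0, 0,0,-2.5,0,0,0, 0,0,-3,0,0,0, 0,0,-2.5,0,0,0, 0,0,0,0,0,0]'
python3 - <<'E'
from h import *
go(.5736,-.1468,.12)
E
```

```text
time: 33.65
tool_pos: [0.7026, -0.1319, 0.0209]
eef_rot: [0.534, 0.845, 0.0, 0.001]
ft_force: [0.7, -0.1, 2.0]
opening: 0.0293
time: 34.15
tool_pos: [0.7052, -0.1324, 0.1154]
eef_rot: [0.534, 0.845, 0.001, 0.004]
ft_force: [0.6, -0.1, -0.8]
opening: 0.0293
shift cm [  4.34 -12.5   -0.57] j [-0.25  0.6   1.48  0.    1.05 -2.26] open 0.0293 t 34.15
```

```bash
python3 -m creep '[1,-3,0,0,0,0.1, 1.5,-3.5,0,0,0,0.147, 1.7,-2.7,0,0,0,0.147, 1.7,-2.3,0,0,0,0.147, 0.5,-0.5,0,0,0,0.147]' && python3 -m creep '[0,0,0,0,0,0.147, 0,0,0,0,0,0.147, 0,0,0,0,0,0.147, 0,0,0,0,0,0.147, 0,0,0,0,0,0.147]' && python3 -m creep '[0,0,0,0,0,0.147, 0,0,0,0,0,0.147, 0,0,0,0,0,0.147, 0,0,0,0,0,0.147, 0,0,0,0,0,0.147]'
python3 - <<'E'
from h import *
go(.5736,-.1468,.12,np.radians(-19.4))
E
```

```text
time: 34.65
tool_pos: [0.5688, -0.0986, 0.1073]
eef_rot: [0.79, 0.613, -0.003, -0.004]
ft_force: [-0.7, -0.5, -1.6]
opening: 0.0295
time: 35.15
tool_pos: [0.573, -0.1, 0.1084]
eef_rot: [0.958, 0.288, -0.001, -0.001]
ft_force: [-1.1, 0.5, -1.7]
opening: 0.0297
time: 35.65
tool_pos: [0.573, -0.1001, 0.1084]
eef_rot: [0.997, -0.075, -0.002, -0.0]
ft_force: [0.5, -0.0, -2.4]
opening: 0.0295
turn [-0.     0.003  0.189]
shift cm [ 1.61  4.39 -1.16] j [-0.25  0.39  1.83 -0.    0.93 -0.1 ] open 0.0295 t 35.65
```

```bash
python3 -m creep '[0,0,0,0,0,0.095, 0,0,0,0,0,0.094, 0,0,0,0,0,0, 0,0,0,0,0,0]'
python3 - <<'E'
from h import *
go(.5724,-.150,.07,np.radians(-19.4))
E
```

```text
time: 36.05
tool_pos: [0.5735, -0.1002, 0.109]
eef_rot: [0.986, -0.165, -0.001, -0.0]
ft_force: [-0.5, 0.9, -1.6]
opening: 0.0296
turn [0.    0.002 0.008]
shift cm [1.55 4.73 3.9 ] j [-0.25  0.39  1.83  0.    0.93  0.08] open 0.0296 t 36.05
```

```bash
python3 -m creep '[0.5,1.6,0,0,0,0.008, 0.5,1.6,0,0,0,0, 0.5,1.5,1,0,0,0, 0,0,0,0,0,0, 0,0,0,0,0,0]' && python3 -m creep '[0,0,0,0,0,0]'
python3 - <<'E'
from h import *
p,d,c,s=snap("wrist","w15")
go(.5724,-.150,.024,np.radians(-19.4))
E
```

```text
time: 36.55
tool_pos: [0.5723, -0.1507, 0.0994]
eef_rot: [0.985, -0.171, -0.001, -0.0]
ft_force: [-1.9, -0.1, -2.3]
opening: 0.0298
time: 36.65
tool_pos: [0.5729, -0.1499, 0.0999]
eef_rot: [0.985, -0.17, -0.0, -0.0]
ft_force: [0.4, 1.0, -2.0]
opening: 0.0294
turn [-0.     0.    -0.002]
shift cm [-0.05  0.05  7.61] j [-0.33  0.42  1.81  0.    0.92  0.01] open 0.0297 t 36.7
```

View pics/w15.png

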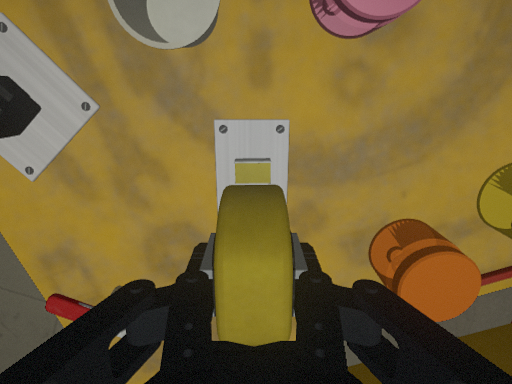

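The tape is held upright and in line with the plate, its hook at (252,160). Lowering.

```bash
python3 -m creep '[0,0,2.5,0,0,0, 0,0,2.5,0,0,0, 0,0,1.2,0,0,0, 0,0,0,0,0,0, 0,0,0,0,0,0]' && python3 -m creep '[0,0,0,0,0,0, 0,0,0,0,0,0]'
python3 - <<'E'
from h import *
go(.5724,-.150,.024,np.radians(-19.4))
E
```

```text
time: 37.2
tool_pos: [0.5736, -0.1496, 0.0387]
eef_rot: [0.986, -0.169, 0.0, 0.0]
ft_force: [-0.6, -0.1, -2.5]
opening: 0.0293
time: 37.4
tool_pos: [0.5743, -0.1501, 0.0397]
eef_rot: [0.986, -0.17, 0.001, 0.0]
ft_force: [0.1, 0.6, -0.8]
opening: 0.0295
turn [-0.    -0.003 -0.002]
shift cm [-0.19  0.05  1.57] j [-0.33  0.51  1.82  0.    0.81  0.01] open 0.0295 t 37.4
```

```bash
python3 -m creep '[-0.1,0,0.7,0,0,0, -0.05,0,0.4,0,0,0, 0,0,0.2,0,0,0, 0,0,0,0,0,0, 0,0,0,0,0,0]' && python3 -m creep '[0,0,0,0,0,0]'
python3 - <<'E'
from h import *
go(.5724,-.150,.024,np.radians(-19.4))
E
```

```text
time: 37.9
tool_pos: [0.5716, -0.1493, 0.0251]
eef_rot: [0.985, -0.17, -0.0, -0.0]
ft_force: [0.9, -0.1, -2.3]
opening: 0.0299
time: 38.0
tool_pos: [0.5718, -0.1493, 0.0253]
eef_rot: [0.985, -0.17, 0.0, 0.0]
ft_force: [-0.0, 0.1, -2.1]
opening: 0.0293
turn [-0.    -0.    -0.002]
shift cm [0.07 0.04 0.13] j [-0.33  0.53  1.83  0.    0.78  0.01] open 0.0293 t 38.0
```

```bash
python3 -m creep '[0.07,0.05,0.1,0,0,0, 0,0,0,0,0,0, 0,0,0,0,0,0]' && python3 -m creep '[0,0,0.08,0,0,0, 0,0,0,0,0,0, 0,0,0,0,0,0]'
```

```text
time: 38.3
tool_pos: [0.5723, -0.1501, 0.0243]
eef_rot: [0.985, -0.17, 0.0, 0.0]
ft_force: [-0.1, -0.1, -1.5]
opening: 0.0296
time: 38.6
tool_pos: [0.5724, -0.1501, 0.0239]
eef_rot: [0.986, -0.17, 0.0, 0.0]
ft_force: [-1.0, 0.5, 2.7]
opening: 0.0292
```

```bash
python3 -m creep '[0,0,0,0,0,0, 0,0,0,0,0,0, 0,0,0,0,0,0]' 0.7 && python3 -m creep '[0,0,-2,0,0,0, 0,0,-3.5,0,0,0, 0,0,-4,0,0,0, 0,0,-4,0,0,0, 0,0,-4,0,0,0]' && python3 -m creep '[0,0,-2,0,0,0, 0,0,0,0,0,0, 0,0,0,0,0,0, 0,0,0,0,0,0]'
python3 - <<'E'
from h import *
p,d,c,s=snap("wrist","w16")
W=cloud(c,d); box(W,.572,-.15,.055,.033,.066)
a=ortho(p,c,.51,.64,-.22,-.08,.003,.3)
cv2.imwrite("pics/o16.png",a)
e=np.array([-.332,-.943]);n=np.array([e[1],-e[0]]);cen=np.array([.5736,-.1468])
t=(W[...,:2]-cen)@e;u=(W[...,:2]-cen)@n
for a in np.arange(-.06,.061,.004):
    q=(abs(u)<.008)&(abs(t-a)<.002)
    if q.any(): print(round(a,3),np.round(np.nanmedian(W[...,2][q]),4),end=" | ")
E
```

```text
time: 38.9
tool_pos: [0.5723, -0.15, 0.0234]
eef_rot: [0.985, -0.17, 0.0, 0.0]
ft_force: [-0.2, 0.5, 0.5]
opening: 0.0597
time: 39.4
tool_pos: [0.5719, -0.1499, 0.1998]
eef_rot: [0.985, -0.17, -0.0, -0.0]
ft_force: [0.0, -0.5, -0.2]
opening: 0.0596
time: 39.8
tool_pos: [0.5707, -0.1495, 0.2162]
eef_rot: [0.986, -0.17, -0.002, -0.0]
ft_force: [-0.9, 1.0, -0.3]
opening: 0.0597
1883 med [ 0.5756 -0.1438  0.0577] mid [ 0.5746 -0.1486  0.0474]
((573.7830200195312, -149.44371032714844), (64.08932495117188, 33.5124626159668), 70.91377258300781)
-0.06 0.0003 | -0.056 0.0013 | -0.052 0.0035 | -0.048 0.0037 | -0.044 0.0037 | -0.04 0.0062 | -0.036 0.0058 | -0.032 0.0068 | -0.028 0.0368 | -0.024 0.0457 | -0.02 0.0522 | -0.016 0.0558 | -0.012 0.058 | -0.008 0.287 | -0.004 0.0596 | 0.0 0.0595 | 0.004 0.06 | 0.008 0.06 | 0.012 0.06 | 0.016 0.0599 | 0.02 0.0585 | 0.024 0.0563 | 0.028 0.0524 | 0.032 0.0481 | 0.036 0.0405 | 0.048 0.0037 | 0.052 0.0033 | 0.056 0.0017 | 0.06 0.0003 |
```

View pics/o16.png

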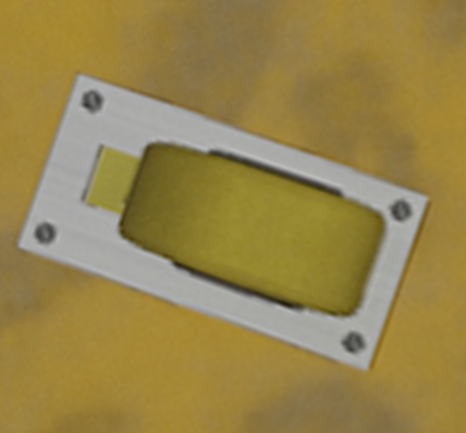

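The tape is upright, lined up with the plate (70.9° against 70.6°) and centred to about 2 mm. I'll back the arm off and take a final overview.

```bash
python3 -m creep '[0,0,-3,0,0,0, 0,-3,-3,0,0,0, 0,-3,-3,0,0,0, -4,-3,0,0,0,0, -4,-3,0,0,0,0]' && python3 -m creep '[-4,-3,0,0,0,0, -4,-2,0,0,0,0, -3,0,0,0,0,0, 0,0,0,0,0,0, 0,0,0,0,0,0]'
python3 - <<'E'
from h import *
p,d,c,s=snap("scene","sf"); crop(p,190,120,380,300,4,"sfz.png")
p,d,c,s=snap("top","tf"); crop(p,150,115,350,285,4,"tfz.png")
E
```

```text
time: 40.35
tool_pos: [0.5369, -0.0091, 0.3078]
eef_rot: [0.985, -0.17, -0.0, -0.0]
ft_force: [0.6, 1.2, -0.4]
opening: 0.0599
time: 40.85
tool_pos: [0.4494, 0.074, 0.3073]
eef_rot: [0.986, -0.169, -0.001, 0.0]
ft_force: [0.4, -0.1, 0.7]
opening: 0.0601
```

View pics/sfz.png

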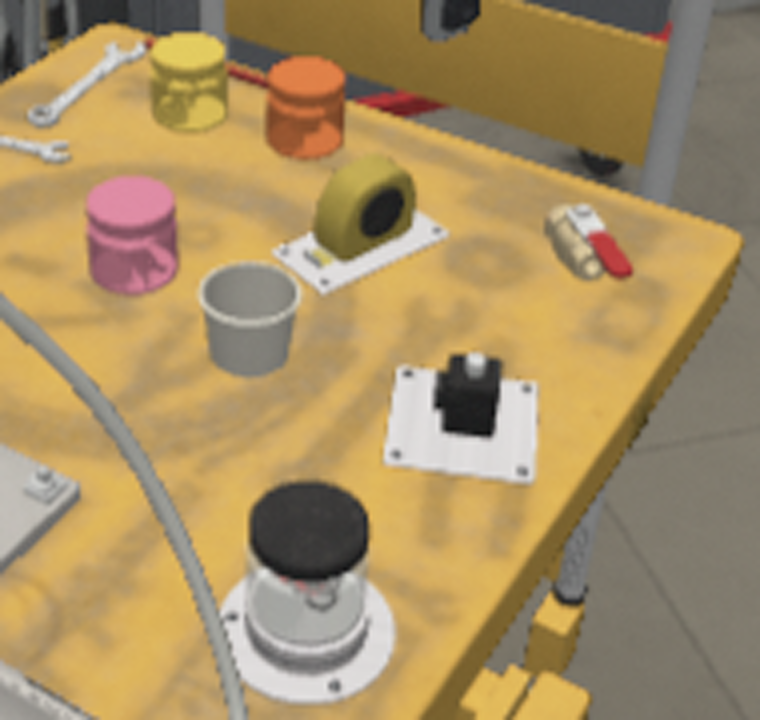

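View pics/tfz.png

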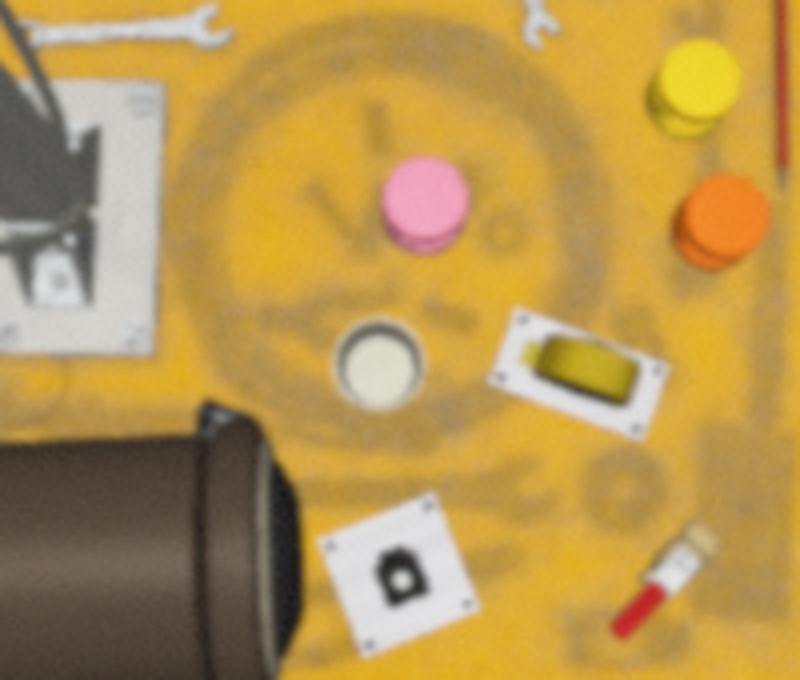

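The final pictures show all four parts in place. The scene crop has the jar on the stand (307,580), the coil (470,395) and the tape (365,205). The beaker (379,365 in the top crop), the valve and the look-alikes are at the same pixels as at the start. The robot is clear of everything, so I'm handing in.

```bash
python3 -c "
from bench import bot
print(bot.get_state()['time']); print(bot.sign_off())"
```

```text
40.95
the job is handed in; nothing more can be done
None
```

The job is done and handed in at about 41 s of the 128 s allowed. I parked the coil on bare table, moved the stand to the round plate and then put the coil on the square plate. After that the jar went on the stand, and the tape measure took the jar's old place on the oblong plate.

My last checks, from the camera views after each release:
- **Stand:** within about 1 mm of the round plate's middle.
- **Coil:** upright, within about 1 mm of the square plate's middle and lined up with its edges.
- **Jar:** upright on the stand. The depth reading put it 1 mm off centre and the picture under 1 mm.
- **Tape measure:** upright and lengthwise on the oblong plate, within 0.5° of its direction.
  - Its origin is about 1–2 mm from the plate's middle, and its case sits about 1 mm off to the side. The two readings I used for the origin differed by about 1 mm.
  - I centred the overall length including the hook, so the case itself sits about 2–3 mm off along the plate.
- **Other things:** the beaker, the ball valve and the coloured jars had not moved in the before-and-after pictures.

The highest wrist force I read was about 15 N, while setting the coil down. No check failed.

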